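# Stand the refilled bottles on the checking ledge, scan them and close the row

### The job

Stand every refilled amber bottle upright on the narrow raised ledge of the checking station, each turned so that its label faces straight at the bar scanner behind the ledge. When all of them stand so, press the scan button fully in; then lay the loose wooden guard bar across the two forks in front of the ledge, resting down in both and about centred. Leave the bottles standing on the ledge and do not disturb the other things on the counter.

Things in the scene. Friction and masses are not known exactly. Their poses are not given: they have to be found in the camera images.
- station: The checking station, fixed. Its ledge is a flat steel strip without rim, 380 mm long and only 40 mm deep, less than a bottle's width, top 60 mm above the counter. Origin: on the counter under the ledge's middle; y along the ledge, x from the ledge to the bar scanner behind it (away from the robot, within 0.12 rad). Two forks stand in front.
- scanner (a point): Middle of the near face of the scanner, one grey bar-shaped block 370 mm long and 85 mm high with a dark window, parallel to the ledge, its near face 60 mm beyond the ledge's centre line.
- fork_left (a point): Middle of the seat of the left steel fork, 130 mm left (station's +y) of the ledge's middle and 90 mm nearer the robot than its centre line. Flat seat 16 mm wide (y), 75 mm above the counter, between two lips 36 mm apart (in x) that stand 18 mm above it. The right fork is its twin at 130 mm to the right (-y).
- scan (a joint): The scan button, a spring push button that moves straight down: 0 = up, 0.007 m = fully in. Takes about 5 N; springs back when let go.
- scan_top (a point): Centre of the top of the scan button's round white cap (40 mm diameter), on a small black housing fixed to the counter near the front right of the station. Press straight down.
- bottle1: One of up to six identical refilled amber bottles with blue caps (some may be absent). Upright: body 50 mm diameter, 62 mm high, then a shoulder; cap 33 mm diameter from 76 to 113 mm above the underside. About 200 g. Origin: centre of the underside; z up through the cap; x out through the middle of its white paper label, which covers one side only.
- bottle2: One of up to six identical refilled amber bottles with blue caps (some may be absent). Upright: body 50 mm diameter, 62 mm high, then a shoulder; cap 33 mm diameter from 76 to 113 mm above the underside. About 200 g. Origin: centre of the underside; z up through the cap; x out through the middle of its white paper label, which covers one side only.
- bottle3: One of up to six identical refilled amber bottles with blue caps (some may be absent). Upright: body 50 mm diameter, 62 mm high, then a shoulder; cap 33 mm diameter from 76 to 113 mm above the underside. About 200 g. Origin: centre of the underside; z up through the cap; x out through the middle of its white paper label, which covers one side only.
- bottle4: One of up to six identical refilled amber bottles with blue caps (some may be absent). Upright: body 50 mm diameter, 62 mm high, then a shoulder; cap 33 mm diameter from 76 to 113 mm above the underside. About 200 g. Origin: centre of the underside; z up through the cap; x out through the middle of its white paper label, which covers one side only.
- bottle5: One of up to six identical refilled amber bottles with blue caps (some may be absent). Upright: body 50 mm diameter, 62 mm high, then a shoulder; cap 33 mm diameter from 76 to 113 mm above the underside. About 200 g. Origin: centre of the underside; z up through the cap; x out through the middle of its white paper label, which covers one side only.
- bottle6: One of up to six identical refilled amber bottles with blue caps (some may be absent). Upright: body 50 mm diameter, 62 mm high, then a shoulder; cap 33 mm diameter from 76 to 113 mm above the underside. About 200 g. Origin: centre of the underside; z up through the cap; x out through the middle of its white paper label, which covers one side only.
- bottle1_label (a point): Middle of the label on bottle1: 25 mm out from the bottle's axis along its x, 34 mm above its underside. A narrow white seal strip runs from here up over the cap to the centre of its top, so the label's side is seen from above.
- bottle2_label (a point): Middle of the label on bottle2: 25 mm out from the bottle's axis along its x, 34 mm above its underside. A narrow white seal strip runs from here up over the cap to the centre of its top, so the label's side is seen from above.
- bottle3_label (a point): Middle of the label on bottle3: 25 mm out from the bottle's axis along its x, 34 mm above its underside. A narrow white seal strip runs from here up over the cap to the centre of its top, so the label's side is seen from above.
- bottle4_label (a point): Middle of the label on bottle4: 25 mm out from the bottle's axis along its x, 34 mm above its underside. A narrow white seal strip runs from here up over the cap to the centre of its top, so the label's side is seen from above.
- bottle5_label (a point): Middle of the label on bottle5: 25 mm out from the bottle's axis along its x, 34 mm above its underside. A narrow white seal strip runs from here up over the cap to the centre of its top, so the label's side is seen from above.
- bottle6_label (a point): Middle of the label on bottle6: 25 mm out from the bottle's axis along its x, 34 mm above its underside. A narrow white seal strip runs from here up over the cap to the centre of its top, so the label's side is seen from above.
- bar: The guard bar: a loose square bar of light wood, 340 mm long (its x), 22 mm square, about 120 g, lying on the counter to the right of the station. Origin: at its centre (11 mm above what it lies on); any of its four long faces may be up.
- mortar: Bystander: white ceramic bowl, 100 mm wide, 55 mm high. Leave it where it is.
- beaker: Bystander: glass beaker 70 mm wide, 85 mm high, on the right. Leave it.
- spatula: Bystander: spatula lying on the counter. Leave it.
- salve_jar: Bystander: squat amber jar with white lid, 50 mm wide, 55 mm high, without label strip, near the bottles. Leave it.
Not all that is in view belongs to the job. Leave any purple or yellow look-alike of the bottle1 alone.

How it is judged (in metres and radians):
On the way, in this order (a step that is already met when the one before it is completed fails the run):
1. every bottle stands released on the ledge with its label facing the scanner (x of bottle1 in the frame of station between -0.021 and 0.021 m and y of bottle1 in the frame of station between -0.19 and 0.19 m and z of bottle1 in the frame of station between 0.055 and 0.065 m and angle between each of bottle1, bottle2, bottle3, bottle4, bottle5, bottle6's own z axis and vertical below 0.1 rad and angle between the x axis of each of bottle1, bottle2, bottle3, bottle4, bottle5, bottle6 and the x axis of station, either way round below 0.35 rad and x of each of bottle1_label, bottle2_label, bottle3_label, bottle4_label, bottle5_label, bottle6_label in the frame of station above 0 m and linear speed of each of bottle1, bottle2, bottle3, bottle4, bottle5, bottle6 below 0.03 m/s and x of bottle2 in the frame of station between -0.021 and 0.021 m and y of bottle2 in the frame of station between -0.19 and 0.19 m and z of bottle2 in the frame of station between 0.055 and 0.065 m and x of bottle3 in the frame of station between -0.021 and 0.021 m and y of bottle3 in the frame of station between -0.19 and 0.19 m and z of bottle3 in the frame of station between 0.055 and 0.065 m and x of bottle4 in the frame of station between -0.021 and 0.021 m and y of bottle4 in the frame of station between -0.19 and 0.19 m and z of bottle4 in the frame of station between 0.055 and 0.065 m and x of bottle5 in the frame of station between -0.021 and 0.021 m and y of bottle5 in the frame of station between -0.19 and 0.19 m and z of bottle5 in the frame of station between 0.055 and 0.065 m and x of bottle6 in the frame of station between -0.021 and 0.021 m and y of bottle6 in the frame of station between -0.19 and 0.19 m and z of bottle6 in the frame of station between 0.055 and 0.065 m and contact force between each of bottle1, bottle2, bottle3, bottle4, bottle5, bottle6 and the fingers below 0.3 N), for 0.2 s.
2. the scan button is pressed fully in while all bottles stand so (x of bottle1 in the frame of station between -0.021 and 0.021 m and y of bottle1 in the frame of station between -0.19 and 0.19 m and z of bottle1 in the frame of station between 0.055 and 0.065 m and angle between each of bottle1, bottle2, bottle3, bottle4, bottle5, bottle6's own z axis and vertical below 0.1 rad and angle between the x axis of each of bottle1, bottle2, bottle3, bottle4, bottle5, bottle6 and the x axis of station, either way round below 0.35 rad and x of each of bottle1_label, bottle2_label, bottle3_label, bottle4_label, bottle5_label, bottle6_label in the frame of station above 0 m and linear speed of each of bottle1, bottle2, bottle3, bottle4, bottle5, bottle6 below 0.03 m/s and x of bottle2 in the frame of station between -0.021 and 0.021 m and y of bottle2 in the frame of station between -0.19 and 0.19 m and z of bottle2 in the frame of station between 0.055 and 0.065 m and x of bottle3 in the frame of station between -0.021 and 0.021 m and y of bottle3 in the frame of station between -0.19 and 0.19 m and z of bottle3 in the frame of station between 0.055 and 0.065 m and x of bottle4 in the frame of station between -0.021 and 0.021 m and y of bottle4 in the frame of station between -0.19 and 0.19 m and z of bottle4 in the frame of station between 0.055 and 0.065 m and x of bottle5 in the frame of station between -0.021 and 0.021 m and y of bottle5 in the frame of station between -0.19 and 0.19 m and z of bottle5 in the frame of station between 0.055 and 0.065 m and x of bottle6 in the frame of station between -0.021 and 0.021 m and y of bottle6 in the frame of station between -0.19 and 0.19 m and z of bottle6 in the frame of station between 0.055 and 0.065 m and value of joint scan above 0.005 m), for 0.04 s.
3. the guard bar rests in both forks (x of bar in the frame of station between -0.102 and -0.078 m and y of bar in the frame of station between -0.035 and 0.035 m and z of bar in the frame of station between 0.081 and 0.091 m and angle between the x axis of bar and the y axis of station, either way round below 0.08 rad and linear speed of bar below 0.03 m/s), for 0.2 s.
At the end, for the whole second after the job is handed in: Every bottle stands still and upright (0.1 rad) on the ledge, axis within 21 mm of its centre line, label facing the scanner within 0.35 rad; the bar rests level in both forks, within 35 mm of centred and 0.08 rad of the ledge's line; the button is out again (all of step 3 and x of bottle1 in the frame of station between -0.021 and 0.021 m and y of bottle1 in the frame of station between -0.19 and 0.19 m and z of bottle1 in the frame of station between 0.055 and 0.065 m and angle between each of bottle1, bottle2, bottle3, bottle4, bottle5, bottle6's own z axis and vertical below 0.1 rad and angle between the x axis of each of bottle1, bottle2, bottle3, bottle4, bottle5, bottle6 and the x axis of station, either way round below 0.35 rad and x of each of bottle1_label, bottle2_label, bottle3_label, bottle4_label, bottle5_label, bottle6_label in the frame of station above 0 m and linear speed of each of bottle1, bottle2, bottle3, bottle4, bottle5, bottle6 below 0.03 m/s and x of bottle2 in the frame of station between -0.021 and 0.021 m and y of bottle2 in the frame of station between -0.19 and 0.19 m and z of bottle2 in the frame of station between 0.055 and 0.065 m and x of bottle3 in the frame of station between -0.021 and 0.021 m and y of bottle3 in the frame of station between -0.19 and 0.19 m and z of bottle3 in the frame of station between 0.055 and 0.065 m and x of bottle4 in the frame of station between -0.021 and 0.021 m and y of bottle4 in the frame of station between -0.19 and 0.19 m and z of bottle4 in the frame of station between 0.055 and 0.065 m and x of bottle5 in the frame of station between -0.021 and 0.021 m and y of bottle5 in the frame of station between -0.19 and 0.19 m and z of bottle5 in the frame of station between 0.055 and 0.065 m and x of bottle6 in the frame of station between -0.021 and 0.021 m and y of bottle6 in the frame of station between -0.19 and 0.19 m and z of bottle6 in the frame of station between 0.055 and 0.065 m and value of joint scan below 0.002 m); the robot touches nothing.
It fails at once if one of the other things on the counter is displaced by more than 30 mm (distance of any of mortar, beaker, spatula, salve_jar from where it was at the start of the episode above 0.03 m).
Of bottle1, bottle2, bottle3, bottle4, bottle5, bottle6 only 4 to 6 are there at a start; the rules pass over those that are not, and their reading is None.
At some moment in a run one of bar may be knocked a few centimetres aside while the robot is not near it.
It also fails if it takes over 210 s, if anything falls off the work surface, if the arm or the gripper's body presses on something with over 40 N, if the wrist force passes 120 N, or if a joint passes its speed limit or range.

### The arm

A 6-joint arm with a two-finger parallel gripper is mounted at the origin on the work surface. World frame = base frame: x ahead of the robot, y to its left, z up, the work surface at z = 0. Lengths are in mm, angles in rad, forces in N, time in s.
With the tool pointing down it reaches from about 400 to 925 mm from the base axis. Payload 12.5 kg.
Tool frame: the origin (TCP) lies at the very end of the fingers, on their centre line; the grasp point (between the pads) lies behind it (env.grip_depth is the z of the grasp point in the tool frame, in mm); z points along the fingers, y is the line along which they close (so a half turn about z gives the same grasp; the last joint's range is limited). The gripper opens to 95 mm and grips with 3 to 60 N. Pads are 20 mm wide; open, the fingers measure 119 mm over their backs; the gripper's body (75 mm by 180 mm) begins 59 mm behind the grasp point.
Start: joints at [1.238, 0.491, 1.559, -0, 1.092, -0.106], TCP at [140.52, 609.019, 183.461] pointing down, gripper open.
Joint ranges: [-3.1, 3.1], [-0.84, 2.19], [0.05, 2.79], [-1.13, 4.28], [0.06, 2.93], [-2.69, 2.69]. Speed limits (rad/s): [2.22, 2.22, 2.79, 3.14, 3.14, 3.14].

### API

Orientations are given as [roll, pitch, yaw] about the fixed x, y, z axes, in that order (R = Rz(yaw) Ry(pitch) Rx(roll)).
In Python, from cell import env, optics gives the robot as it stands.
- The arm moves only by the tool step_arm, never from a script. Its argument "moves" is a list of rows, each an object of numbers: "tx", "ty", "tz": the shift along the tool's x, y, z in mm; "roll": the turn about the tool's z in rad. In form: [{"tx": .., "ty": .., "tz": .., "roll": ..}, ...]. A call has 1 to 12 rows; each row is the pose to reach, as a shift and turn from the pose commanded when the call began, along the tool's axes at that moment; what a row does not reach only later rows make up. A row lasts 1/12 s, in which the tool goes at most 41.7 mm and 7.16 degrees, less where a joint would pass 70% of its speed; a pose out of reach is approached as far as the arm can. A call with a gripper value outside its range is refused whole. "grip" is the finger opening in mm, from 0 to 95.1, set as the call begins (left out, the last holds). The fingers move at their own pace and stop on an object; the grip force is fixed at half the most. Time passes only in rows, so rows that repeat a pose let the fingers close. It gives the time, the measured TCP pose, the force, the opening and the grip force at its end, in the units of the state.
- env.state(): the state, without advancing time (a new reading comes with each control period).
- optics.read_camera(name): name is "scene" or "top" or "wrist"; returns a dict with "pixels" (384x512x3 uint8, blue, green, red), "mtx" (3x3 intrinsics, pixels), "dist" ([k1, k2, p1, p2, k3] as OpenCV has them; the pictures are not rectified), "view" (4x4, takes a point from world to camera coordinates). Camera axes: x right, y down, z forward; pixel columns grow to the right and rows downward; lengths in mm; the calibration is good to about 2 mm. A picture is of the moment at which its call begins. There is no depth.
- env.job_done(): hands the job in; it is judged then, once.
The state is a dict: "t": time; "joints": joint angles; "qvel": joint speeds; "tau": joint torques, N m; "eef_pos": TCP position; "tcp_rot": TCP orientation; "ft_force": force on the tool from outside, world axes, zero at the start; "moment": the same for the moment, N m; "opening": opening from 0.0 (shut) to 1.0 (fully open); "grip_force": force on a finger pad.
Only numpy, scipy, OpenCV 4.12 (cv2) and the standard library are available. Lean on these libraries where they do the work, as an engineer would, in place of code of your own. Each camera call takes 0.05 s, during which the arm holds its last target. There are 200 camera calls.

## Working session

There is one attempt and no reset: what is moved stays moved. The work goes in short steps, Python scripts to look and compute and a tool call to move; the robot and the scene stay as the last step left them, time stands still between calls to the robot, and variables do not carry over. Pictures are saved under pics/ and viewed, at most 14 in all, crops included, and the job is handed in when it is done.

Besides the shell and the picture viewer there is one more tool, called after "Emit:" by a JSON object that holds its "name" and its "arguments", one argument or row to a line. step_arm: Moves the arm, as the interface text tells. Its arguments: {"type":"object","properties":{"moves":{"type":"array"},"grip":{"type":"number"}},"required":["moves"]}

```bash
ls; mkdir -p pics; python3 - <<'E'
from cell import env, optics
import cv2
print(env.state(), env.grip_depth)
for n in ("scene","top","wrist"):
    d=optics.read_camera(n); cv2.imwrite(f"pics/{n}0.png",d["pixels"]); print(n,d["mtx"].tolist(),d["dist"],d["view"].round(4).tolist())
E
```

```text
pics
{'t': 0.0, 'joints': array([ 1.23843042e+00,  4.91569038e-01,  1.55948017e+00, -5.30248351e-06,
        1.09170305e+00, -1.05574211e-01]), 'qvel': array([ 0.00158446, -0.00050311,  0.00085604, -0.00064676, -0.00051261,
       -0.0013101 ]), 'tau': array([-9.53935751e-05, -6.12639070e+01, -2.58184719e+01,  6.92586112e-02,
        4.82360681e-02, -1.03970715e-04]), 'eef_pos': array([140.39923259, 608.72244208, 182.84530671]), 'tcp_rot': array([-3.14043901e+00, -1.17520322e-04,  2.91480333e+00]), 'ft_force': array([-0.40672456,  0.35195115,  0.24568567]), 'moment': array([0.02567283, 0.00792697, 0.00136172]), 'grip_force': 0.0, 'opening': 0.998517923051987} -18.8
scene [[495.2013684676071, 0.0, 258.15369952045984], [0.0, 495.2013684676071, 200.8528696916645], [0.0, 0.0, 1.0]] [-0.09868076  0.          0.          0.          0.        ] [[-0.0108, 0.9998, -0.0179, 36.087], [0.596, -0.008, -0.8029, -243.0087], [-0.8029, -0.0193, -0.5958, 2178.9401], [0.0, 0.0, 0.0, 1.0]]
top [[481.84730310533456, 0.0, 253.14970625264615], [0.0, 481.84730310533456, 189.80207498078713], [0.0, 0.0, 1.0]] [0.02292602 0.         0.         0.         0.        ] [[0.0102, -0.9999, 0.0053, -32.7743], [-0.9953, -0.0107, -0.0959, 532.5853], [0.096, -0.0043, -0.9954, 1424.9864], [0.0, 0.0, 0.0, 1.0]]
wrist [[284.9205769012655, 0.0, 255.4575196091791], [0.0, 284.9205769012655, 192.4899515848363], [0.0, 0.0, 1.0]] [0.00586402 0.         0.         0.         0.        ] [[0.2256, 0.9742, -0.0007, -625.1352], [0.9467, -0.2191, 0.236, -25.5967], [0.2297, -0.0539, -0.9718, 388.9742], [0.0, 0.0, 0.0, 1.0]]
```

View pics/top0.png

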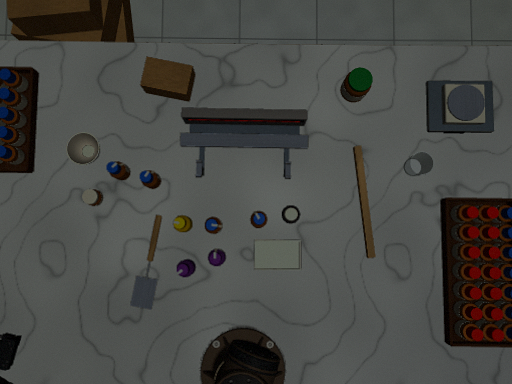

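View pics/scene0.png

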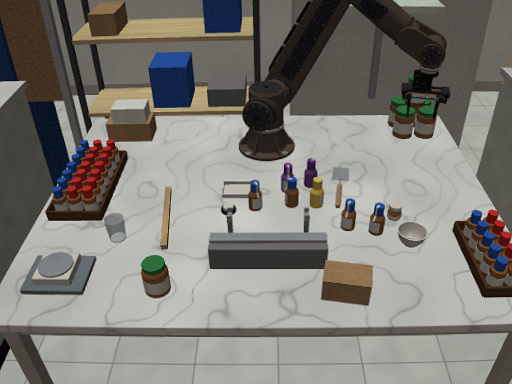

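The top view shows candidates for the amber bottles at px (117,169), (149,179), (213,225) and (259,218), all with blue caps. Possible confusions are yellow (182,223), purple (217,257) and (186,268), the salve jar (92,197), and the crate bottles at the left and right edges. The button is at (290,214), the bar at (364,200), and the ledge at (244,140).

I choose the four free-standing blue-capped bottles, and check them in one crop.

```bash
cat > h.py <<'E'
import numpy as np, cv2
from cell import env, optics
def ray(d,uv):
    p=cv2.undistortPoints(np.array(uv,float).reshape(-1,1,2),d["mtx"],np.array(d["dist"],float)).reshape(-1,2)
    R=d["view"][:3,:3];t=d["view"][:3,3]
    return -R.T@t, np.c_[p,np.ones(len(p))]@R
def onplane(d,uv,z):
    c,r=ray(d,uv); return c+r*((z-c[2])/r[:,2])[:,None]
def proj(d,P):
    r,_=cv2.Rodrigues(d["view"][:3,:3]); return cv2.projectPoints(np.array(P,float).reshape(-1,1,3),r,d["view"][:3,3],d["mtx"],np.array(d["dist"],float))[0].reshape(-1,2)
def blobs(m,amin=15):
    n,l,s,c=cv2.connectedComponentsWithStats(m.astype(np.uint8)); return [(c[i],s[i],l==i) for i in range(1,n) if s[i,4]>=amin]
E
python3 - <<'E'
from h import *
im=cv2.imread("pics/top0.png"); 
cv2.imwrite("pics/c1.png",cv2.convertScaleAbs(cv2.resize(im[90:290,70:330],None,fx=3,fy=3,interpolation=cv2.INTER_CUBIC),alpha=1.6))
d=optics.read_camera("top"); im=d["pixels"]; hsv=cv2.cvtColor(im,cv2.COLOR_BGR2HSV)
m=cv2.inRange(hsv,(95,130,60),(125,255,255))>0
for c,s,l in blobs(m,10): print("blue",c.round(1),s,onplane(d,[c],113).round(0))
m=cv2.inRange(hsv,(8,60,60),(25,255,255))>0
for c,s,l in blobs(m,150):
    r=cv2.minAreaRect(np.argwhere(l)[:,::-1].astype(np.float32)); print("wood",c.round(1),s,r, onplane(d,cv2.boxPoints(r),22)[:,:2].round(0).tolist())
for uv,z in [((181,133),60),((308,134),60),((181,147),60),((308,147),60),((290,214),30)]: print(uv,onplane(d,[uv],z).round(0))
E
```

```text
blue [ 4.5 73.6] [ 0 69 10 11 88] [[851. 689. 113.]]
blue [ 3.7 92.8] [ 0 88  9 11 85] [[795. 688. 113.]]
blue [  3. 112.] [  0 107   8  11  73] [[739. 687. 113.]]
blue [  2.6 131.1] [  0 126   7  11  63] [[684. 685. 113.]]
blue [  2.1 150.6] [  0 146   6  11  51] [[628. 684. 113.]]
blue [111.4 167.3] [107 162  11  11  78] [[584. 375. 113.]]
blue [144.7 176.5] [140 171  11  11  80] [[559. 280. 113.]]
blue [509.4 212.3] [507 208   5  10  39] [[ 469. -747.  113.]]
blue [259.  218.6] [254 213  11  11  81] [[443. -44. 113.]]
blue [210.6 224.1] [206 219  11  11  81] [[426.  92. 113.]]
blue [509.9 232.3] [508 228   4  10  28] [[ 413. -745.  113.]]
blue [510.3 252.5] [509 248   3  10  22] [[ 357. -744.  113.]]
blue [510.7 272.5] [510 269   2   8  12] [[ 302. -743.  113.]]
wood [68.5  5.6] [ 48   0  41  14 344] ((68.0, 6.5), (13.0, 40.0), 90.0) [[1119.0, 616.0], [1121.0, 493.0], [1079.0, 491.0], [1077.0, 614.0]]
wood [121.2  27.8] [116   5  11  37 171] ((121.0, 23.0), (10.0, 36.0), 0.0) [[991.0, 402.0], [1107.0, 406.0], [1107.0, 375.0], [992.0, 371.0]]
wood [82.  36.5] [ 54  31  48  11 317] ((77.5, 36.0), (10.0, 47.0), 90.0) [[1020.0, 593.0], [1022.0, 449.0], [990.0, 448.0], [988.0, 592.0]]
wood [163.3  75.3] [ 140   57   49   37 1071] ((165.4423065185547, 74.78845977783203), (46.28340530395508, 29.221303939819336), 11.309932708740234) [[854.0, 324.0], [945.0, 309.0], [918.0, 169.0], [828.0, 184.0]]
wood [364.7 201.7] [355 146  21 112 786] ((364.69354248046875, 201.34909057617188), (112.25570678710938, 7.1499714851379395), 82.79393768310547) [[670.0, -333.0], [673.0, -355.0], [337.0, -393.0], [335.0, -372.0]]
(181, 133) [[697. 189.  60.]]
(308, 134) [[ 698. -188.   60.]]
(181, 147) [[655. 188.  60.]]
(308, 147) [[ 659. -188.   60.]]
(290, 214) [[ 461. -138.   30.]]
```

View pics/c1.png

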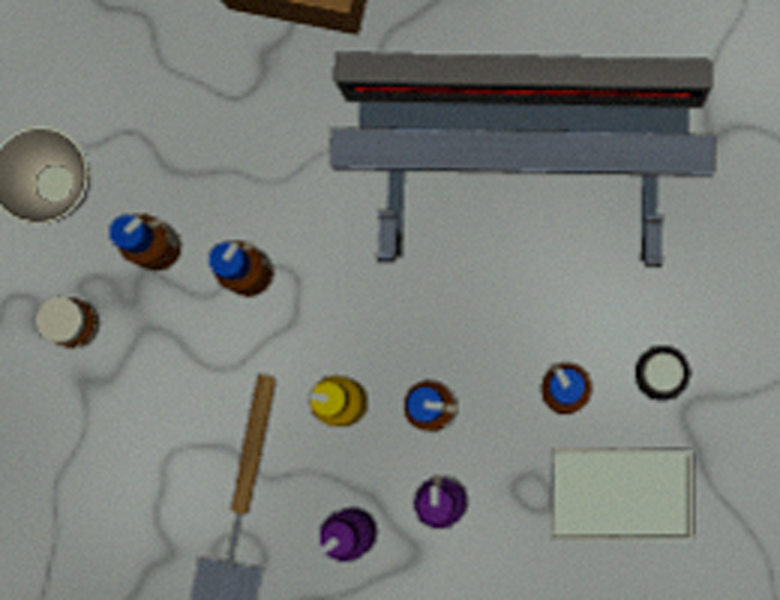

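The crop confirms four amber, blue-capped bottles. The seal strips point up-right on A (crop 130,235), up on B (230,260), right on C (430,405) and up-left on D (566,388). The ring with the white centre at (663,372) is the button. Ledge size checks at about 378 x 41 mm and the bar at about 337 mm.

```bash
cat >> h.py <<'E'
def plan(*P):
    s=env.state(); p=s["eef_pos"]; y=s["tcp_rot"][2]
    tx=np.array([np.cos(y),np.sin(y)]); ty=np.array([np.sin(y),-np.cos(y)])
    for q in P:
        d=np.array(q[:2])-p[:2]; r=(y-q[3]+np.pi)%(2*np.pi)-np.pi
        print("goal",q,"-> tx %.1f ty %.1f tz %.1f roll %.3f"%(d@tx,d@ty,p[2]-q[2],r))
E
python3 - <<'E'
from h import *
plan((584,375,230,1.571))
# station yaw from ledge edges
d=optics.read_camera("top"); g=cv2.cvtColor(d["pixels"],cv2.COLOR_BGR2GRAY).astype(float)
for lo,hi in ((127,139),(141,152)):
    us=[u for u in range(188,302,2) if not(192<=u<=206 or 280<=u<=293)]
    vs=[]
    for u in us:
        c=np.abs(np.diff(g[lo:hi,u])); k=c.argmax(); k0=max(k-1,0); w=c[k0:k+2]; vs.append(lo+.5+(w@np.arange(k0,k0+len(w)))/w.sum())
    P=onplane(d,np.c_[us,vs],60); f=np.polyfit(P[:,1],P[:,0],1); r=P[:,0]-np.polyval(f,P[:,1]); k=abs(r)<2
    f=np.polyfit(P[k,1],P[k,0],1); print("x at y=0: %.1f slope %.4f  n %d rms %.2f"%(f[1],f[0],k.sum(),r[k].std()))
E
```

```text
goal (584, 375, 230, 1.571) -> tx -484.7 ty -128.1 tz -46.9 roll 1.344
x at y=0: 698.1 slope 0.0087  n 41 rms 0.92
x at y=0: 656.1 slope 0.0078  n 42 rms 0.94
```

Emit:
{"name": "step_arm", "arguments": {
  "moves": [
    {"tx":-30,"ty":-8,"tz":-47,"roll":0.1},
    {"tx":-240,"ty":-64,"tz":-47,"roll":0.7},
    {"tx":-240,"ty":-64,"tz":-47,"roll":0.7},
    {"tx":-240,"ty":-64,"tz":-47,"roll":0.7},
    {"tx":-485,"ty":-128,"tz":-47,"roll":1.344},
    {"tx":-485,"ty":-128,"tz":-47,"roll":1.344},
    {"tx":-485,"ty":-128,"tz":-47,"roll":1.344},
    {"tx":-485,"ty":-128,"tz":-47,"roll":1.344},
    {"tx":-485,"ty":-128,"tz":-47,"roll":1.344},
    {"tx":-485,"ty":-128,"tz":-47,"roll":1.344},
    {"tx":-485,"ty":-128,"tz":-47,"roll":1.344},
    {"tx":-485,"ty":-128,"tz":-47,"roll":1.344}
  ],
  "grip": 55
}}

```text
t: 1.25
eef_pos: [567.8, 383.4, 230.1]
tcp_rot: [-3.141, -0.0, 1.563]
ft_force: [-0.6, 1.5, 1.1]
opening: 0.58
grip_force: 0.0
```

Emit:
{"name": "step_arm", "arguments": {
  "moves": [
    {"tx":0,"ty":0,"tz":0,"roll":0}
  ]
}}

```text
t: 1.33
eef_pos: [571.7, 380.7, 229.3]
tcp_rot: [3.141, 0.001, 1.565]
ft_force: [-0.2, 1.1, -0.3]
opening: 0.577
grip_force: 0.0
```

```bash
cat >> h.py <<'E'
def capmeas(d,guess,zt=113,save=None):
    """orthoview (10 px/... ) of the cap-top plane around guess, by casting its plane points into the picture: 2 px/mm"""
    n=60; xs=np.linspace(30,-30,2*n+1)   # rows: +x up ; cols: +y left
    X,Y=np.meshgrid(guess[0]+xs,guess[1]+xs,indexing="ij")
    uv=proj(d,np.c_[X.ravel(),Y.ravel(),np.full(X.size,zt)]).astype(np.float32).reshape(2*n+1,2*n+1,2)
    o=cv2.remap(d["pixels"],uv,None,cv2.INTER_CUBIC)
    if save: cv2.imwrite(save,cv2.convertScaleAbs(cv2.resize(o,None,fx=4,fy=4),alpha=1.6))
    return o
E
python3 - <<'E'
from h import *
d=optics.read_camera("wrist"); cv2.imwrite("pics/w1.png",d["pixels"])
o=capmeas(d,(584,375),save="pics/o1.png")
a=cv2.resize(cv2.imread("pics/o1.png"),(384,384)); cv2.imwrite("pics/w1b.png",cv2.resize(np.hstack([cv2.convertScaleAbs(d["pixels"],alpha=1.5),a]),(800,343)))
E
```

```text
(no output)
```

View pics/w1b.png

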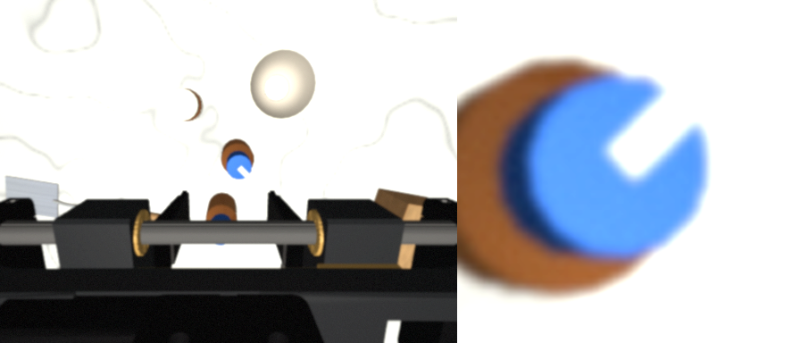

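The ortho view shows the cap top centred at about (617,165) with the strip going up-right to (680,110), which puts the label yaw near -0.85. I'll measure the exact values in code.

```bash
cat >> h.py <<'E'
def cap(guess,save=None,z0=0):
    d=optics.read_camera("wrist"); zt=113+z0
    for i in range(3):
        o=capmeas(d,guess,zt,save); hsv=cv2.cvtColor(o,cv2.COLOR_BGR2HSV)
        m=(hsv[...,0]>95)&(hsv[...,0]<130)&(hsv[...,1]>100); m&=hsv[...,2]>0.75*np.percentile(hsv[...,2][m],80)
        b=max(blobs(m,100),key=lambda b:b[1][4])
        (u,v),r=cv2.minEnclosingCircle(np.argwhere(b[2])[:,::-1].astype(np.float32))
        c=(guess[0]+(60-v)/2,guess[1]+(60-u)/2); off=np.hypot(c[0]-guess[0],c[1]-guess[1]); guess=c
        if off<1: break
    J,I=np.meshgrid(np.arange(121),np.arange(121)); w=(hsv[...,1]<90)&(np.hypot(I-v,J-u)<r-2)
    P=np.argwhere(w); yaw=np.arctan2(u-P[:,1].mean(),v-P[:,0].mean())
    print("cap xy %.1f %.1f r(mm) %.1f strip n %d yaw %.3f"%(*c,r/2,len(P),yaw)); return c[0],c[1],yaw
SY=-0.008
def pick(guess,pre,save=None):
    x,y,a=cap(guess,save); plan((x,y,150,pre),(x,y,81,pre)); print("turn needed",SY-a,"final tool yaw",pre+SY-a)
E
python3 - <<'E'
from h import *
pick((585,377),1.57)
E
```

```text
cap xy 585.0 376.5 r(mm) 15.7 strip n 473 yaw -0.805
goal (584.9652500152588, 376.48938179016113, 150, 1.57) -> tx -7.0 ty 17.8 tz 79.3 roll -0.002
goal (584.9652500152588, 376.48938179016113, 81, 1.57) -> tx -7.0 ty 17.8 tz 148.3 roll -0.002
turn needed 0.7967950339765744 final tool yaw 2.366795033976574
```

Emit:
{"name": "step_arm", "arguments": {
  "moves": [
    {"tx":-7,"ty":17.8,"tz":0},
    {"tx":-7,"ty":17.8,"tz":40},
    {"tx":-7,"ty":17.8,"tz":80},
    {"tx":-7,"ty":17.8,"tz":110},
    {"tx":-7,"ty":17.8,"tz":130},
    {"tx":-7,"ty":17.8,"tz":148},
    {"tx":-7,"ty":17.8,"tz":148},
    {"tx":-7,"ty":17.8,"tz":148},
    {"tx":-7,"ty":17.8,"tz":148}
  ]
}}

```text
validation failed for argument at $.mo...
```

Emit:
{"name": "step_arm", "arguments": {
  "moves": [
    {"tx":0},
    {"tx":0},
    {"tx":0},
    {"tx":0},
    {"tx":0}
  ],
  "grip": 20
}}

```text
validation failed for argument at $.mo...
```

```bash
python3 - <<'E'
from h import *
import numpy as np
y=155; x=677+.008*y
plan((585,376.5,190,1.57),(600,y,190,2.367),(x,y,190,2.367),(x,y,141.5,2.367))
E
```

```text
goal (585, 376.5, 190, 1.57) -> tx -7.0 ty 17.8 tz 39.3 roll -0.002
goal (600, 155, 190, 2.367) -> tx -228.5 ty 33.3 tz 39.3 roll -0.799
goal (678.24, 155, 190, 2.367) -> tx -228.3 ty 111.6 tz 39.3 roll -0.799
goal (678.24, 155, 141.5, 2.367) -> tx -228.3 ty 111.6 tz 87.8 roll -0.799
```

Emit:
{"name": "step_arm", "arguments": {
  "moves": [
    {"tx":-7,"ty":17.8,"tz":0,"roll":0},
    {"tx":-7,"ty":17.8,"tz":40,"roll":0},
    {"tx":-7,"ty":17.8,"tz":80,"roll":0},
    {"tx":-7,"ty":17.8,"tz":110,"roll":0},
    {"tx":-7,"ty":17.8,"tz":130,"roll":0},
    {"tx":-7,"ty":17.8,"tz":148,"roll":0},
    {"tx":-7,"ty":17.8,"tz":148,"roll":0},
    {"tx":-7,"ty":17.8,"tz":148,"roll":0},
    {"tx":-7,"ty":17.8,"tz":148,"roll":0}
  ]
}}

```text
t: 2.18
eef_pos: [583.9, 378.7, 83.6]
tcp_rot: [3.14, -0.001, 1.572]
ft_force: [-0.1, -0.4, 0.5]
opening: 0.579
grip_force: 0.0
```

Emit:
{"name": "step_arm", "arguments": {
  "moves": [
    {"tx":0,"ty":0,"tz":0,"roll":0},
    {"tx":0,"ty":0,"tz":0,"roll":0},
    {"tx":0,"ty":0,"tz":0,"roll":0},
    {"tx":0,"ty":0,"tz":0,"roll":0},
    {"tx":0,"ty":0,"tz":0,"roll":0}
  ],
  "grip": 20
}}

```text
t: 2.6
eef_pos: [584.0, 377.8, 82.5]
tcp_rot: [3.141, -0.0, 1.571]
ft_force: [0.4, -0.7, 0.0]
opening: 0.284
grip_force: 0.0
```

```bash
python3 - <<'E'
from h import *
y=155; x=677+.008*y
print(env.state()["eef_pos"])
plan((585,376.5,190,1.57),(600,y,190,2.367),(x,y,190,2.367),(x,y,141.5,2.367))
E
```

```text
[584.01813784 377.79663314  82.48540053]
goal (585, 376.5, 190, 1.57) -> tx -1.3 ty 1.0 tz -107.5 roll 0.001
goal (600, 155, 190, 2.367) -> tx -222.8 ty 16.0 tz -107.5 roll -0.796
goal (678.24, 155, 190, 2.367) -> tx -222.8 ty 94.2 tz -107.5 roll -0.796
goal (678.24, 155, 141.5, 2.367) -> tx -222.8 ty 94.2 tz -59.0 roll -0.796
```

Emit:
{"name": "step_arm", "arguments": {
  "moves": [
    {"tx":0,"ty":0,"tz":0,"roll":0},
    {"tx":0,"ty":0,"tz":0,"roll":0},
    {"tx":0,"ty":0,"tz":0,"roll":0}
  ]
}}

```text
t: 2.85
eef_pos: [584.0, 377.8, 82.2]
tcp_rot: [3.141, -0.0, 1.571]
ft_force: [-0.5, 0.4, 0.7]
opening: 0.214
grip_force: 0.6
```

```bash
python3 - <<'E'
from h import *
d=optics.read_camera("wrist");t=optics.read_camera("top")
c=cv2.resize(t["pixels"][130:220,80:190],None,fx=3.5,fy=3.5)
a=np.zeros((384,400,3),np.uint8);a[:315,:385]=c
cv2.imwrite("pics/w2.png",cv2.resize(cv2.convertScaleAbs(np.hstack([d["pixels"],a]),alpha=1.5),(800,337)))
E
```

```text
(no output)
```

View pics/w2.png

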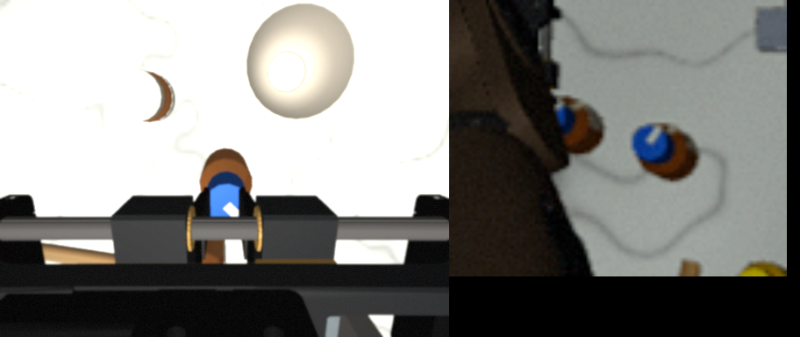

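```bash
python3 - <<'E'
from h import *
d=optics.read_camera("wrist"); print(onplane(d,[(259,222),(259,240),(259,208)],113), env.state()["eef_pos"],env.state()["opening"])
s=env.state();p=s["eef_pos"]
print(proj(d,[[p[0],p[1],p[2]],[p[0],p[1],p[2]+18.8],[p[0],p[1],113]]))
o=capmeas(d,(585,385),113,"pics/o2.png")
cv2.imwrite("pics/w3.png",np.hstack([cv2.imread("pics/o2.png"),np.zeros((484,20,3),np.uint8)]))
E
```

```text
[[585.91894184 384.03032378 113.        ]
 [585.9441513  371.88554607 113.        ]
 [585.89980152 393.21695504 113.        ]] [584.02124437 377.80167983  82.18080781] 0.21411886738460792
[[255.93114374 215.9416487 ]
 [255.96373499 224.74377482]
 [255.98802856 231.30413197]]
```

View pics/w3.png

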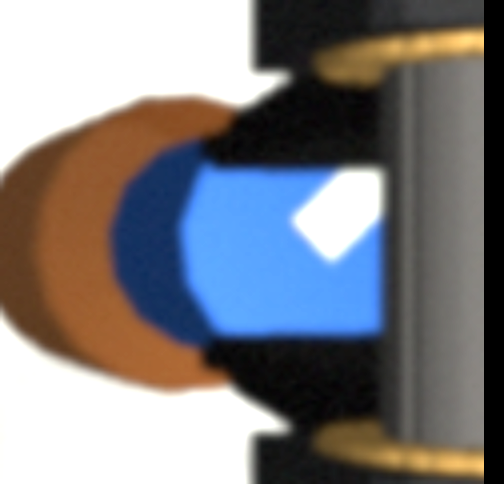

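The cap is unmoved, centred at about y 376.5, and the fingers appear in line with it at a reading of about 20 mm. I'll close fully and see whether force builds.

Emit:
{"name": "step_arm", "arguments": {
  "moves": [
    {"tx":0,"ty":0,"tz":0,"roll":0},
    {"tx":0,"ty":0,"tz":0,"roll":0},
    {"tx":0,"ty":0,"tz":0,"roll":0},
    {"tx":0,"ty":0,"tz":0,"roll":0}
  ],
  "grip": 0
}}

```text
t: 3.33
eef_pos: [584.0, 377.8, 82.2]
tcp_rot: [3.142, -0.0, 1.571]
ft_force: [-0.3, 0.6, 1.6]
opening: 0.015
grip_force: 0.5
```

```bash
python3 - <<'E'
from h import *
d=optics.read_camera("wrist");t=optics.read_camera("scene"); p=env.state()["eef_pos"]
q=proj(t,[p])[0]; print(q, proj(t,[[585,376.5,113],[585,376.5,0]])); u,v=q.astype(int)
a=cv2.resize(t["pixels"][v-55:v+45,u-50:u+50],(400,400),interpolation=cv2.INTER_CUBIC)
b=d["pixels"][150:290,185:325]; b=cv2.resize(b,(400,400),interpolation=cv2.INTER_CUBIC)
cv2.imwrite("pics/w4.png",cv2.convertScaleAbs(np.hstack([a,b]),alpha=1.5))
E
```

```text
[379.00806662 211.57960556] [[379.8568556  204.44058971]
 [375.63601119 230.54039985]]
```

View pics/w4.png

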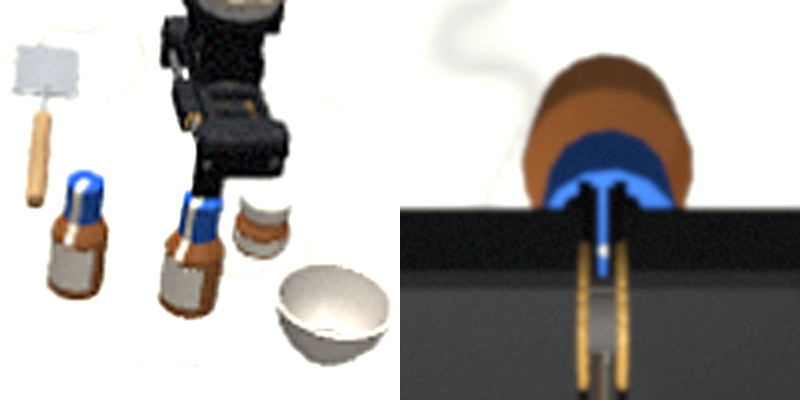

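The scene and wrist views both show the fingers shut while sunk into the cap of an unmoved bottle, so the cap offers no hold. I'll back out upward and take the bottle by its body. With the TCP at about 38 mm, the gripper body still clears the neighbouring caps.

Emit:
{"name": "step_arm", "arguments": {
  "moves": [
    {"tx":0,"ty":0,"tz":-30,"roll":0},
    {"tx":0,"ty":0,"tz":-60,"roll":0},
    {"tx":0,"ty":0,"tz":-60,"roll":0},
    {"tx":0,"ty":0,"tz":-60,"roll":0}
  ]
}}

```text
t: 3.77
eef_pos: [584.5, 378.1, 143.7]
tcp_rot: [3.139, -0.001, 1.571]
ft_force: [-0.6, -1.2, 0.1]
opening: 0.006
grip_force: 0.0
```

Emit:
{"name": "step_arm", "arguments": {
  "moves": [
    {"tx":0,"ty":0,"tz":-70,"roll":0},
    {"tx":0,"ty":0,"tz":-80,"roll":0},
    {"tx":0,"ty":0,"tz":-90,"roll":0},
    {"tx":0,"ty":0,"tz":-90,"roll":0},
    {"tx":0,"ty":0,"tz":-90,"roll":0},
    {"tx":0,"ty":0,"tz":-90,"roll":0},
    {"tx":0,"ty":0,"tz":-90,"roll":0},
    {"tx":0,"ty":0,"tz":-90,"roll":0}
  ],
  "grip": 75
}}

```text
t: 4.43
eef_pos: [583.6, 377.6, 230.4]
tcp_rot: [-3.139, 0.001, 1.571]
ft_force: [0.2, 0.4, 0.1]
opening: 0.509
grip_force: 0.0
```

```bash
sed -i 's/plan((x,y,150,pre),(x,y,81,pre))/plan((x,y,38,pre))/' h.py; python3 - <<'E'
from h import *
pick((585,377),1.57); print(env.state()["opening"],env.state()["eef_pos"])
E
```

```text
cap xy 585.0 376.6 r(mm) 15.7 strip n 457 yaw -0.831
goal (585.0263690948486, 376.6217041015625, 38, 1.57) -> tx -1.0 ty 1.3 tz 192.8 roll 0.001
turn needed 0.822529846215273 final tool yaw 2.392529846215273
0.5458975453346805 [583.70302682 377.64379718 230.78406265]
```

Emit:
{"name": "step_arm", "arguments": {
  "moves": [
    {"tx":-1,"ty":1.5,"tz":10,"roll":0},
    {"tx":-1,"ty":1.5,"tz":30,"roll":0},
    {"tx":-1,"ty":1.5,"tz":65,"roll":0},
    {"tx":-1,"ty":1.5,"tz":100,"roll":0},
    {"tx":-1,"ty":1.5,"tz":130,"roll":0},
    {"tx":-1,"ty":1.5,"tz":160,"roll":0},
    {"tx":-1,"ty":1.5,"tz":180,"roll":0},
    {"tx":-1,"ty":1.5,"tz":192,"roll":0},
    {"tx":-1,"ty":1.5,"tz":192,"roll":0},
    {"tx":-1,"ty":1.5,"tz":192,"roll":0}
  ]
}}

```text
t: 5.32
eef_pos: [585.5, 376.8, 40.0]
tcp_rot: [-3.141, 0.0, 1.571]
ft_force: [-0.2, -0.3, 1.2]
opening: 0.792
grip_force: 0.0
```

Emit:
{"name": "step_arm", "arguments": {
  "moves": [
    {"tx":0,"ty":0,"tz":0,"roll":0},
    {"tx":0,"ty":0,"tz":0,"roll":0},
    {"tx":0,"ty":0,"tz":0,"roll":0},
    {"tx":0,"ty":0,"tz":0,"roll":0},
    {"tx":0,"ty":0,"tz":0,"roll":0},
    {"tx":0,"ty":0,"tz":0,"roll":0}
  ],
  "grip": 40
}}

```text
t: 5.82
eef_pos: [585.5, 376.9, 40.5]
tcp_rot: [3.141, -0.0, 1.571]
ft_force: [-0.1, -0.5, 0.1]
opening: 0.442
grip_force: 0.0
```

```bash
python3 - <<'E'
from h import *
d=optics.read_camera("wrist");t=optics.read_camera("scene"); p=env.state()["eef_pos"]; print(env.state()["opening"],env.state()["grip_force"])
q=proj(t,[p])[0]; print(q); u,v=q.astype(int)
a=cv2.resize(t["pixels"][v-55:v+45,u-50:u+50],(400,400),interpolation=cv2.INTER_CUBIC)
b=cv2.resize(d["pixels"][100:300,155:355],(400,400),interpolation=cv2.INTER_CUBIC)
cv2.imwrite("pics/w5.png",cv2.convertScaleAbs(np.hstack([a,b]),alpha=1.5))
E
```

```text
0.4253328632211741 0.0
[377.22963051 221.56674956]
```

View pics/w5.png

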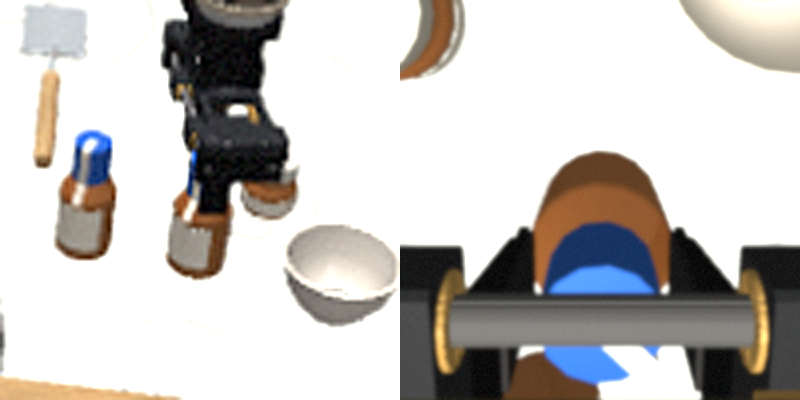

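The fingers again sink into the bottle: the front fingertip is hidden inside the body at crop (212,213), with zero force. I'll lift clear and try bottle B, to learn whether this is bottle A or the gripper.

Emit:
{"name": "step_arm", "arguments": {
  "moves": [
    {"tx":0,"ty":0,"tz":0,"roll":0},
    {"tx":0,"ty":0,"tz":0,"roll":0},
    {"tx":0,"ty":0,"tz":0,"roll":0},
    {"tx":0,"ty":0,"tz":0,"roll":0},
    {"tx":0,"ty":0,"tz":0,"roll":0},
    {"tx":0,"ty":0,"tz":0,"roll":0},
    {"tx":0,"ty":0,"tz":-40,"roll":0},
    {"tx":0,"ty":0,"tz":-80,"roll":0},
    {"tx":0,"ty":0,"tz":-120,"roll":0},
    {"tx":0,"ty":0,"tz":-160,"roll":0},
    {"tx":0,"ty":0,"tz":-190,"roll":0},
    {"tx":0,"ty":0,"tz":-190,"roll":0}
  ],
  "grip": 80
}}

```text
t: 6.92
eef_pos: [587.3, 377.8, 237.7]
tcp_rot: [3.132, -0.005, 1.571]
ft_force: [0.2, 0.2, 0.1]
opening: 0.843
grip_force: 0.0
```

Emit:
{"name": "step_arm", "arguments": {
  "moves": [
    {"tx":-30,"ty":-8,"tz":0,"roll":0},
    {"tx":-60,"ty":-16,"tz":0,"roll":0},
    {"tx":-97,"ty":-26,"tz":0,"roll":0},
    {"tx":-97,"ty":-26,"tz":0,"roll":0},
    {"tx":-97,"ty":-26,"tz":0,"roll":0},
    {"tx":-97,"ty":-26,"tz":0,"roll":0}
  ]
}}

```text
t: 7.42
eef_pos: [559.7, 280.0, 230.1]
tcp_rot: [3.141, -0.0, 1.57]
ft_force: [-0.5, -0.4, -0.4]
opening: 0.84
grip_force: 0.0
```

```bash
python3 - <<'E'
from h import *
pick((559,280),1.57); print(env.state()["opening"],env.state()["eef_pos"])
E
```

```text
cap xy 559.8 282.3 r(mm) 15.6 strip n 472 yaw -0.610
goal (559.8298854827881, 282.2578468322754, 38, 1.57) -> tx 1.9 ty 0.2 tz 191.9 roll 0.001
turn needed 0.6015699651449756 final tool yaw 2.171569965144976
0.8398017123642675 [559.66973014 280.39313092 229.93779615]
```

Emit:
{"name": "step_arm", "arguments": {
  "moves": [
    {"tx":2,"ty":0,"tz":20,"roll":0},
    {"tx":2,"ty":0,"tz":55,"roll":0},
    {"tx":2,"ty":0,"tz":90,"roll":0},
    {"tx":2,"ty":0,"tz":125,"roll":0},
    {"tx":2,"ty":0,"tz":160,"roll":0},
    {"tx":2,"ty":0,"tz":185,"roll":0},
    {"tx":2,"ty":0,"tz":192,"roll":0},
    {"tx":2,"ty":0,"tz":192,"roll":0},
    {"tx":2,"ty":0,"tz":192,"roll":0},
    {"tx":2,"ty":0,"tz":192,"roll":0}
  ]
}}

```text
t: 8.3
eef_pos: [560.4, 282.5, 39.8]
tcp_rot: [3.139, -0.001, 1.571]
ft_force: [0.4, -0.2, 0.5]
opening: 0.841
grip_force: 0.0
```

Emit:
{"name": "step_arm", "arguments": {
  "moves": [
    {"tx":0,"ty":0,"tz":0,"roll":0},
    {"tx":0,"ty":0,"tz":0,"roll":0},
    {"tx":0,"ty":0,"tz":0,"roll":0},
    {"tx":0,"ty":0,"tz":0,"roll":0},
    {"tx":0,"ty":0,"tz":0,"roll":0},
    {"tx":0,"ty":0,"tz":0,"roll":0},
    {"tx":0,"ty":0,"tz":0,"roll":0},
    {"tx":0,"ty":0,"tz":0,"roll":0},
    {"tx":0,"ty":0,"tz":0,"roll":0}
  ],
  "grip": 30
}}

```text
t: 9.05
eef_pos: [559.5, 281.8, 38.0]
tcp_rot: [-3.142, -0.0, 1.571]
ft_force: [0.4, -0.5, 0.4]
opening: 0.339
grip_force: 30.0
```

Force of 30 N on B at an opening of about 32 mm. I'll lift slightly and look at what is held.

Emit:
{"name": "step_arm", "arguments": {
  "moves": [
    {"tx":0,"ty":0,"tz":-20,"roll":0},
    {"tx":0,"ty":0,"tz":-40,"roll":0},
    {"tx":0,"ty":0,"tz":-60,"roll":0},
    {"tx":0,"ty":0,"tz":-60,"roll":0},
    {"tx":0,"ty":0,"tz":-60,"roll":0},
    {"tx":0,"ty":0,"tz":-60,"roll":0}
  ]
}}

```text
t: 9.55
eef_pos: [558.9, 281.6, 97.1]
tcp_rot: [-3.14, 0.0, 1.571]
ft_force: [-0.3, -0.7, -1.7]
opening: 0.341
grip_force: 30.0
```

```bash
python3 - <<'E'
from h import *
d=optics.read_camera("wrist");t=optics.read_camera("scene"); p=env.state()["eef_pos"]; print(env.state()["opening"],env.state()["grip_force"],p)
q=proj(t,[p])[0]; print(q); u,v=q.astype(int)
a=cv2.resize(t["pixels"][v-55:v+45,u-50:u+50],(400,400),interpolation=cv2.INTER_CUBIC)
b=cv2.resize(d["pixels"][100:300,155:355],(400,400),interpolation=cv2.INTER_CUBIC)
cv2.imwrite("pics/w6.png",cv2.convertScaleAbs(np.hstack([a,b]),alpha=1.5))
E
```

```text
0.3420585754148791 29.999569952487946 [558.85583156 281.55238241  96.80278261]
[349.86957715 203.84184852]
```

View pics/w6.png

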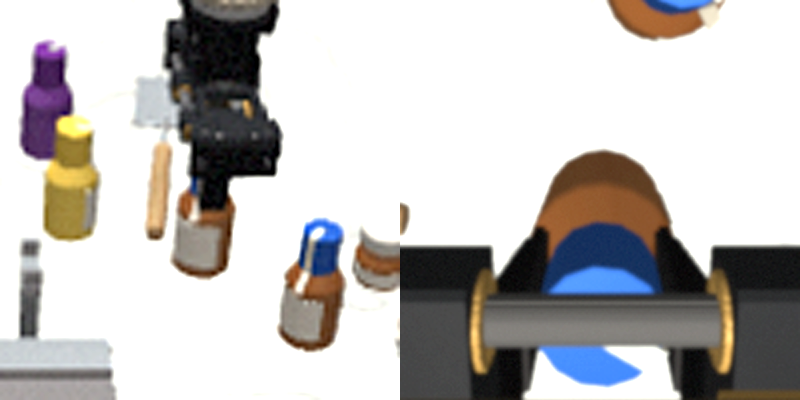

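The lift worked: bottle B hangs in the fingers, gripped at its cap. The visible fingertips end near the shoulder at crop (212,210), so the true fingertips sit about 30 mm above the reported TCP. A cap grip therefore needs a reported z of about 38, and placing needs about 98. On to the ledge.

```bash
cat >> h.py <<'E'
def place(y,yaw):
    x=677+.008*y; plan((x,y,170,yaw),(x,y,98.7,yaw))
E
python3 - <<'E'
from h import *
place(78,2.172)
E
```

```text
goal (677.624, 78, 170, 2.172) -> tx -203.6 ty 118.8 tz -73.2 roll -0.601
goal (677.624, 78, 98.7, 2.172) -> tx -203.6 ty 118.8 tz -1.9 roll -0.601
```

Emit:
{"name": "step_arm", "arguments": {
  "moves": [
    {"tx":0,"ty":0,"tz":-35,"roll":0},
    {"tx":-10,"ty":6,"tz":-73,"roll":0},
    {"tx":-35,"ty":20,"tz":-73,"roll":-0.1},
    {"tx":-60,"ty":35,"tz":-73,"roll":-0.2},
    {"tx":-85,"ty":50,"tz":-73,"roll":-0.3},
    {"tx":-110,"ty":65,"tz":-73,"roll":-0.4},
    {"tx":-135,"ty":79,"tz":-73,"roll":-0.5},
    {"tx":-160,"ty":94,"tz":-73,"roll":-0.55},
    {"tx":-185,"ty":108,"tz":-73,"roll":-0.601},
    {"tx":-204,"ty":119,"tz":-73,"roll":-0.601},
    {"tx":-204,"ty":119,"tz":-73,"roll":-0.601},
    {"tx":-204,"ty":119,"tz":-73,"roll":-0.601}
  ]
}}

```text
t: 10.65
eef_pos: [678.4, 76.8, 169.6]
tcp_rot: [-3.14, -0.001, 2.17]
ft_force: [-0.4, 0.9, -2.0]
opening: 0.345
grip_force: 30.0
```

```bash
python3 - <<'E'
from h import *
import time
place(78,2.172); s=env.state(); print(s["eef_pos"],s["tcp_rot"],s["grip_force"])
E
```

```text
goal (677.624, 78, 170, 2.172) -> tx 1.4 ty 0.1 tz -0.4 roll -0.002
goal (677.624, 78, 98.7, 2.172) -> tx 1.4 ty 0.1 tz 70.9 roll -0.002
[678.35330209  76.81773142 169.60403879] [-3.14001037e+00 -1.24854306e-03  2.16971564e+00] 29.999557435512543
```

Emit:
{"name": "step_arm", "arguments": {
  "moves": [
    {"tx":1,"ty":0,"tz":20,"roll":0},
    {"tx":1,"ty":0,"tz":40,"roll":0},
    {"tx":1,"ty":0,"tz":55,"roll":0},
    {"tx":1,"ty":0,"tz":62,"roll":0},
    {"tx":1,"ty":0,"tz":66,"roll":0},
    {"tx":1,"ty":0,"tz":69,"roll":0},
    {"tx":1,"ty":0,"tz":70,"roll":0},
    {"tx":1,"ty":0,"tz":70,"roll":0},
    {"tx":1,"ty":0,"tz":70,"roll":0}
  ]
}}

```text
t: 11.4
eef_pos: [678.2, 78.7, 101.9]
tcp_rot: [3.141, 0.001, 2.172]
ft_force: [0.0, -0.3, -1.3]
opening: 0.343
grip_force: 30.0
```

Emit:
{"name": "step_arm", "arguments": {
  "moves": [
    {"tx":0,"ty":0,"tz":0,"roll":0},
    {"tx":0,"ty":0,"tz":0,"roll":0},
    {"tx":0,"ty":0,"tz":0,"roll":0}
  ]
}}

```text
t: 11.65
eef_pos: [678.0, 78.6, 101.5]
tcp_rot: [3.141, 0.0, 2.172]
ft_force: [0.3, 0.1, -1.4]
opening: 0.345
grip_force: 30.0
```

Emit:
{"name": "step_arm", "arguments": {
  "moves": [
    {"tx":0,"ty":0,"tz":1,"roll":0},
    {"tx":0,"ty":0,"tz":2,"roll":0},
    {"tx":0,"ty":0,"tz":2,"roll":0},
    {"tx":0,"ty":0,"tz":2,"roll":0}
  ]
}}

```text
t: 11.98
eef_pos: [677.8, 78.6, 99.0]
tcp_rot: [-3.141, -0.0, 2.172]
ft_force: [1.1, -0.0, -1.1]
opening: 0.347
grip_force: 30.0
```

Emit:
{"name": "step_arm", "arguments": {
  "moves": [
    {"tx":0,"ty":0,"tz":1,"roll":0},
    {"tx":0,"ty":0,"tz":1,"roll":0},
    {"tx":0,"ty":0,"tz":1,"roll":0}
  ]
}}

```text
t: 12.23
eef_pos: [677.9, 78.6, 98.1]
tcp_rot: [3.141, -0.0, 2.172]
ft_force: [0.7, -0.3, -1.1]
opening: 0.344
grip_force: 30.0
```

Emit:
{"name": "step_arm", "arguments": {
  "moves": [
    {"tx":0,"ty":0,"tz":0.7,"roll":0},
    {"tx":0,"ty":0,"tz":0.7,"roll":0},
    {"tx":0,"ty":0,"tz":0.7,"roll":0}
  ]
}}

```text
t: 12.48
eef_pos: [678.0, 78.7, 98.0]
tcp_rot: [3.141, 0.0, 2.172]
ft_force: [-1.2, -0.1, 5.3]
opening: 0.344
grip_force: 30.0
```

Emit:
{"name": "step_arm", "arguments": {
  "moves": [
    {"tx":0,"ty":0,"tz":0.7,"roll":0},
    {"tx":0,"ty":0,"tz":0.7,"roll":0},
    {"tx":0,"ty":0,"tz":0.7,"roll":0}
  ]
}}

```text
t: 12.73
eef_pos: [678.1, 78.7, 98.0]
tcp_rot: [3.141, 0.001, 2.172]
ft_force: [-1.0, 0.4, 10.7]
opening: 0.342
grip_force: 30.0
```

Contact is felt at z 98.0, exactly the expected height. Release and rise.

Emit:
{"name": "step_arm", "arguments": {
  "moves": [
    {"tx":0,"ty":0,"tz":-1,"roll":0},
    {"tx":0,"ty":0,"tz":-1,"roll":0},
    {"tx":0,"ty":0,"tz":-1,"roll":0},
    {"tx":0,"ty":0,"tz":-1,"roll":0},
    {"tx":0,"ty":0,"tz":-1,"roll":0},
    {"tx":0,"ty":0,"tz":-1,"roll":0}
  ],
  "grip": 55
}}

```text
t: 13.23
eef_pos: [677.8, 78.6, 97.5]
tcp_rot: [-3.141, -0.0, 2.172]
ft_force: [-0.4, 0.2, -0.4]
opening: 0.577
grip_force: 0.0
```

Emit:
{"name": "step_arm", "arguments": {
  "moves": [
    {"tx":0,"ty":0,"tz":-20,"roll":0},
    {"tx":0,"ty":0,"tz":-50,"roll":0},
    {"tx":0,"ty":0,"tz":-85,"roll":0},
    {"tx":0,"ty":0,"tz":-120,"roll":0},
    {"tx":0,"ty":0,"tz":-160,"roll":0},
    {"tx":0,"ty":0,"tz":-190,"roll":0},
    {"tx":0,"ty":0,"tz":-190,"roll":0},
    {"tx":0,"ty":0,"tz":-190,"roll":0}
  ]
}}

```text
t: 13.9
eef_pos: [678.2, 78.6, 289.3]
tcp_rot: [3.139, 0.002, 2.172]
ft_force: [0.1, -1.6, -1.0]
opening: 0.582
grip_force: 0.0
```

```bash
python3 - <<'E'
from h import *
cap((678,78),z0=60); plan((585,376.6,230,1.571))
E
```

```text
cap xy 678.1 79.1 r(mm) 16.0 strip n 491 yaw 0.032
goal (585, 376.6, 230, 1.571) -> tx 298.2 ty 92.1 tz 57.4 roll 0.601
```

Emit:
{"name": "step_arm", "arguments": {
  "moves": [
    {"tx":28,"ty":9,"tz":0,"roll":0.06},
    {"tx":58,"ty":18,"tz":0,"roll":0.12},
    {"tx":88,"ty":27,"tz":0,"roll":0.18},
    {"tx":118,"ty":36,"tz":0,"roll":0.24},
    {"tx":148,"ty":46,"tz":0,"roll":0.3},
    {"tx":178,"ty":55,"tz":10,"roll":0.36},
    {"tx":208,"ty":64,"tz":20,"roll":0.42},
    {"tx":238,"ty":73,"tz":35,"roll":0.48},
    {"tx":268,"ty":83,"tz":50,"roll":0.54},
    {"tx":298,"ty":92,"tz":57,"roll":0.601},
    {"tx":298,"ty":92,"tz":57,"roll":0.601},
    {"tx":298,"ty":92,"tz":57,"roll":0.601}
  ]
}}

```text
t: 14.95
eef_pos: [583.9, 377.3, 228.2]
tcp_rot: [-3.138, 0.002, 1.574]
ft_force: [1.0, -0.9, 0.7]
opening: 0.579
grip_force: 0.0
```

```bash
python3 - <<'E'
from h import *
pick((585,377),1.571); print(env.state()["eef_pos"])
E
```

```text
cap xy 585.0 376.5 r(mm) 15.7 strip n 470 yaw -0.820
goal (584.9629802703857, 376.5050277709961, 38, 1.571) -> tx 0.2 ty 0.2 tz 191.1 roll 0.002
turn needed 0.8124460925339871 final tool yaw 2.383446092533987
[584.75476675 376.31145728 229.05889544]
```

Emit:
{"name": "step_arm", "arguments": {
  "moves": [
    {"tx":0,"ty":0,"tz":30,"roll":0},
    {"tx":0,"ty":0,"tz":65,"roll":0},
    {"tx":0,"ty":0,"tz":100,"roll":0},
    {"tx":0,"ty":0,"tz":135,"roll":0},
    {"tx":0,"ty":0,"tz":165,"roll":0},
    {"tx":0,"ty":0,"tz":185,"roll":0},
    {"tx":0,"ty":0,"tz":191,"roll":0},
    {"tx":0,"ty":0,"tz":191,"roll":0},
    {"tx":0,"ty":0,"tz":191,"roll":0},
    {"tx":0,"ty":0,"tz":191,"roll":0}
  ]
}}

```text
t: 15.83
eef_pos: [586.3, 376.4, 41.6]
tcp_rot: [3.139, -0.001, 1.57]
ft_force: [0.8, 0.0, -0.4]
opening: 0.581
grip_force: 0.0
```

Emit:
{"name": "step_arm", "arguments": {
  "moves": [
    {"tx":0,"ty":0,"tz":0,"roll":0},
    {"tx":0,"ty":0,"tz":0,"roll":0},
    {"tx":0,"ty":0,"tz":0,"roll":0},
    {"tx":0,"ty":0,"tz":0,"roll":0},
    {"tx":0,"ty":0,"tz":0,"roll":0},
    {"tx":0,"ty":0,"tz":0,"roll":0},
    {"tx":0,"ty":0,"tz":0,"roll":0}
  ],
  "grip": 20
}}

```text
t: 16.42
eef_pos: [585.4, 376.6, 40.2]
tcp_rot: [3.141, -0.0, 1.571]
ft_force: [-0.4, -0.8, 5.2]
opening: 0.347
grip_force: 30.0
```

```bash
python3 - <<'E'
from h import *
place(155,2.383)
E
```

```text
goal (678.24, 155, 170, 2.383) -> tx -221.6 ty 92.8 tz -129.8 roll -0.812
goal (678.24, 155, 98.7, 2.383) -> tx -221.6 ty 92.8 tz -58.5 roll -0.812
```

Emit:
{"name": "step_arm", "arguments": {
  "moves": [
    {"tx":0,"ty":0,"tz":-30,"roll":0},
    {"tx":0,"ty":0,"tz":-65,"roll":0},
    {"tx":0,"ty":0,"tz":-100,"roll":0},
    {"tx":-25,"ty":10,"tz":-130,"roll":-0.1},
    {"tx":-53,"ty":22,"tz":-130,"roll":-0.2},
    {"tx":-81,"ty":34,"tz":-130,"roll":-0.3},
    {"tx":-109,"ty":46,"tz":-130,"roll":-0.4},
    {"tx":-137,"ty":57,"tz":-130,"roll":-0.5},
    {"tx":-165,"ty":69,"tz":-130,"roll":-0.6},
    {"tx":-193,"ty":81,"tz":-130,"roll":-0.7},
    {"tx":-222,"ty":93,"tz":-130,"roll":-0.812},
    {"tx":-222,"ty":93,"tz":-130,"roll":-0.812}
  ]
}}

```text
t: 17.42
eef_pos: [679.8, 149.3, 168.8]
tcp_rot: [-3.14, 0.0, 2.387]
ft_force: [0.4, -0.3, -1.4]
opening: 0.339
grip_force: 30.0
```

Emit:
{"name": "step_arm", "arguments": {
  "moves": [
    {"tx":0,"ty":0,"tz":0,"roll":0},
    {"tx":0,"ty":0,"tz":0,"roll":0}
  ]
}}

```text
t: 17.58
eef_pos: [677.8, 154.7, 169.1]
tcp_rot: [-3.141, -0.001, 2.381]
ft_force: [0.5, 0.2, -1.9]
opening: 0.342
grip_force: 30.0
```

```bash
python3 - <<'E'
from h import *
place(155,2.383);s=env.state(); print(s["eef_pos"],s["tcp_rot"])
E
```

```text
goal (678.24, 155, 170, 2.383) -> tx -0.1 ty 0.5 tz -0.9 roll -0.002
goal (678.24, 155, 98.7, 2.383) -> tx -0.1 ty 0.5 tz 70.4 roll -0.002
[677.81425122 154.6693151  169.12193256] [-3.14091751e+00 -9.99438535e-04  2.38076285e+00]
```

Emit:
{"name": "step_arm", "arguments": {
  "moves": [
    {"tx":0,"ty":0.5,"tz":25,"roll":0},
    {"tx":0,"ty":0.5,"tz":48,"roll":0},
    {"tx":0,"ty":0.5,"tz":58,"roll":0},
    {"tx":0,"ty":0.5,"tz":64,"roll":0},
    {"tx":0,"ty":0.5,"tz":66,"roll":0},
    {"tx":0,"ty":0.5,"tz":67,"roll":0},
    {"tx":0,"ty":0.5,"tz":67,"roll":0},
    {"tx":0,"ty":0.5,"tz":68,"roll":0},
    {"tx":0,"ty":0.5,"tz":68,"roll":0},
    {"tx":0,"ty":0.5,"tz":68,"roll":0}
  ]
}}

```text
t: 18.42
eef_pos: [678.8, 154.8, 102.3]
tcp_rot: [3.141, 0.0, 2.383]
ft_force: [0.1, 0.6, -2.9]
opening: 0.344
grip_force: 30.0
```

Emit:
{"name": "step_arm", "arguments": {
  "moves": [
    {"tx":0,"ty":0,"tz":0.7,"roll":0},
    {"tx":0,"ty":0,"tz":0.7,"roll":0},
    {"tx":0,"ty":0,"tz":0.7,"roll":0}
  ]
}}

```text
t: 18.67
eef_pos: [678.6, 154.8, 101.1]
tcp_rot: [3.141, -0.0, 2.383]
ft_force: [0.1, -0.2, -2.3]
opening: 0.342
grip_force: 30.0
```

Emit:
{"name": "step_arm", "arguments": {
  "moves": [
    {"tx":0,"ty":0,"tz":0.8,"roll":0},
    {"tx":0,"ty":0,"tz":0.8,"roll":0},
    {"tx":0,"ty":0,"tz":0.8,"roll":0}
  ]
}}

```text
t: 18.92
eef_pos: [678.7, 154.8, 100.3]
tcp_rot: [3.141, 0.0, 2.383]
ft_force: [0.8, -0.1, -2.4]
opening: 0.341
grip_force: 30.0
```

Emit:
{"name": "step_arm", "arguments": {
  "moves": [
    {"tx":0,"ty":0,"tz":0.8,"roll":0},
    {"tx":0,"ty":0,"tz":0.8,"roll":0},
    {"tx":0,"ty":0,"tz":0.8,"roll":0}
  ]
}}

```text
t: 19.17
eef_pos: [678.8, 154.8, 100.2]
tcp_rot: [3.141, 0.001, 2.383]
ft_force: [-1.5, -0.2, 5.7]
opening: 0.343
grip_force: 30.0
```

Emit:
{"name": "step_arm", "arguments": {
  "moves": [
    {"tx":0,"ty":0,"tz":0.8,"roll":0},
    {"tx":0,"ty":0,"tz":0.8,"roll":0},
    {"tx":0,"ty":0,"tz":0.8,"roll":0}
  ]
}}

```text
t: 19.42
eef_pos: [678.9, 154.8, 100.2]
tcp_rot: [3.141, 0.001, 2.383]
ft_force: [-3.8, -0.8, 11.8]
opening: 0.344
grip_force: 30.0
```

Contact again comes at exactly grip z + 60. Release, rise, check, and plan for C at (426,92).

Emit:
{"name": "step_arm", "arguments": {
  "moves": [
    {"tx":0,"ty":0,"tz":-1.2,"roll":0},
    {"tx":0,"ty":0,"tz":-1.2,"roll":0},
    {"tx":0,"ty":0,"tz":-1.2,"roll":0},
    {"tx":0,"ty":0,"tz":-1.2,"roll":0},
    {"tx":0,"ty":0,"tz":-1.2,"roll":0},
    {"tx":0,"ty":0,"tz":-1.2,"roll":0}
  ],
  "grip": 55
}}

```text
t: 19.92
eef_pos: [678.6, 154.8, 99.6]
tcp_rot: [-3.142, -0.0, 2.383]
ft_force: [-0.2, -0.4, 0.2]
opening: 0.574
grip_force: 0.0
```

Emit:
{"name": "step_arm", "arguments": {
  "moves": [
    {"tx":0,"ty":0,"tz":-20,"roll":0},
    {"tx":0,"ty":0,"tz":-50,"roll":0},
    {"tx":0,"ty":0,"tz":-85,"roll":0},
    {"tx":0,"ty":0,"tz":-120,"roll":0},
    {"tx":0,"ty":0,"tz":-160,"roll":0},
    {"tx":0,"ty":0,"tz":-190,"roll":0},
    {"tx":0,"ty":0,"tz":-190,"roll":0},
    {"tx":0,"ty":0,"tz":-190,"roll":0}
  ]
}}

```text
t: 20.58
eef_pos: [678.9, 154.9, 291.5]
tcp_rot: [3.139, 0.002, 2.383]
ft_force: [0.4, 0.8, -1.1]
opening: 0.578
grip_force: 0.0
```

```bash
python3 - <<'E'
from h import *
cap((678,155),z0=60); plan((426,92,230,1.4))
E
```

```text
cap xy 678.9 154.6 r(mm) 16.0 strip n 485 yaw 0.030
goal (426, 92, 230, 1.4) -> tx 140.0 ty -219.2 tz 59.4 roll 0.983
```

Emit:
{"name": "step_arm", "arguments": {
  "moves": [
    {"tx":14,"ty":-22,"tz":0,"roll":0.09},
    {"tx":30,"ty":-46,"tz":5,"roll":0.2},
    {"tx":46,"ty":-71,"tz":10,"roll":0.31},
    {"tx":62,"ty":-96,"tz":20,"roll":0.42},
    {"tx":78,"ty":-121,"tz":30,"roll":0.53},
    {"tx":94,"ty":-146,"tz":40,"roll":0.64},
    {"tx":110,"ty":-171,"tz":50,"roll":0.75},
    {"tx":126,"ty":-196,"tz":55,"roll":0.86},
    {"tx":140,"ty":-219,"tz":59,"roll":0.983},
    {"tx":140,"ty":-219,"tz":59,"roll":0.983},
    {"tx":140,"ty":-219,"tz":59,"roll":0.983},
    {"tx":140,"ty":-219,"tz":59,"roll":0.983}
  ]
}}

```text
t: 21.63
eef_pos: [426.8, 92.2, 230.4]
tcp_rot: [-3.141, -0.0, 1.401]
ft_force: [0.6, -0.1, 0.1]
opening: 0.58
grip_force: 0.0
```

```bash
python3 - <<'E'
from h import *
pick((426,92),1.4); print(env.state()["eef_pos"])
E
```

```text
cap xy 425.2 92.6 r(mm) 15.7 strip n 465 yaw -1.712
goal (425.1964912414551, 92.55204772949219, 38, 1.4) -> tx -0.0 ty -1.8 tz 192.4 roll 0.001
turn needed 1.7044973856555727 final tool yaw 3.1044973856555726
[427.01284855  92.29188893 230.36993939]
```

Emit:
{"name": "step_arm", "arguments": {
  "moves": [
    {"tx":0,"ty":-1.8,"tz":30,"roll":0},
    {"tx":0,"ty":-1.8,"tz":65,"roll":0},
    {"tx":0,"ty":-1.8,"tz":100,"roll":0},
    {"tx":0,"ty":-1.8,"tz":135,"roll":0},
    {"tx":0,"ty":-1.8,"tz":165,"roll":0},
    {"tx":0,"ty":-1.8,"tz":184,"roll":0},
    {"tx":0,"ty":-1.8,"tz":190,"roll":0},
    {"tx":0,"ty":-1.8,"tz":190,"roll":0},
    {"tx":0,"ty":-1.8,"tz":190,"roll":0},
    {"tx":0,"ty":-1.8,"tz":190,"roll":0}
  ]
}}

```text
t: 22.52
eef_pos: [425.4, 92.6, 41.8]
tcp_rot: [3.14, -0.001, 1.4]
ft_force: [0.1, -1.0, 0.1]
opening: 0.579
grip_force: 0.0
```

Emit:
{"name": "step_arm", "arguments": {
  "moves": [
    {"tx":0,"ty":0,"tz":0,"roll":0},
    {"tx":0,"ty":0,"tz":0,"roll":0},
    {"tx":0,"ty":0,"tz":0,"roll":0},
    {"tx":0,"ty":0,"tz":0,"roll":0},
    {"tx":0,"ty":0,"tz":0,"roll":0},
    {"tx":0,"ty":0,"tz":0,"roll":0},
    {"tx":0,"ty":0,"tz":0,"roll":0}
  ],
  "grip": 20
}}

```text
t: 23.1
eef_pos: [424.9, 92.5, 41.2]
tcp_rot: [3.141, -0.0, 1.4]
ft_force: [-0.1, 0.0, 7.2]
opening: 0.342
grip_force: 30.0
```

```bash
python3 - <<'E'
from h import *
place(-78,3.104);s=env.state(); print(s["eef_pos"])
E
```

```text
goal (676.376, -78, 170, 3.104) -> tx -125.2 ty 276.8 tz -128.8 roll -1.704
goal (676.376, -78, 98.7, 3.104) -> tx -125.2 ty 276.8 tz -57.5 roll -1.704
[424.8800213   92.51406945  41.15395616]
```

Emit:
{"name": "step_arm", "arguments": {
  "moves": [
    {"tx":0,"ty":0,"tz":-30,"roll":0},
    {"tx":0,"ty":0,"tz":-65,"roll":0},
    {"tx":0,"ty":0,"tz":-100,"roll":-0.1},
    {"tx":-10,"ty":22,"tz":-129,"roll":-0.2},
    {"tx":-22,"ty":48,"tz":-129,"roll":-0.3},
    {"tx":-34,"ty":75,"tz":-129,"roll":-0.4},
    {"tx":-46,"ty":102,"tz":-129,"roll":-0.5},
    {"tx":-58,"ty":128,"tz":-129,"roll":-0.6},
    {"tx":-70,"ty":155,"tz":-129,"roll":-0.7},
    {"tx":-82,"ty":181,"tz":-129,"roll":-0.8},
    {"tx":-92,"ty":203,"tz":-129,"roll":-0.9},
    {"tx":-96,"ty":212,"tz":-129,"roll":-1.0}
  ]
}}

```text
t: 24.1
eef_pos: [618.9, -40.0, 168.9]
tcp_rot: [-3.141, -0.0, 2.404]
ft_force: [-0.5, 0.5, -2.2]
opening: 0.342
grip_force: 30.0
```

```bash
python3 - <<'E'
from h import *
place(-78,3.104);s=env.state(); print(s["eef_pos"],s["tcp_rot"])
E
```

```text
goal (676.376, -78, 170, 3.104) -> tx -68.1 ty 10.6 tz -1.1 roll -0.700
goal (676.376, -78, 98.7, 3.104) -> tx -68.1 ty 10.6 tz 70.2 roll -0.700
[618.89619286 -40.033445   168.89492286] [-3.14129531e+00 -2.01758696e-04  2.40355966e+00]
```

Emit:
{"name": "step_arm", "arguments": {
  "moves": [
    {"tx":-12,"ty":2,"tz":0,"roll":-0.1},
    {"tx":-24,"ty":4,"tz":0,"roll":-0.2},
    {"tx":-36,"ty":6,"tz":0,"roll":-0.3},
    {"tx":-48,"ty":8,"tz":0,"roll":-0.4},
    {"tx":-60,"ty":10,"tz":0,"roll":-0.5},
    {"tx":-68,"ty":10.6,"tz":0,"roll":-0.6},
    {"tx":-68,"ty":10.6,"tz":0,"roll":-0.7},
    {"tx":-68,"ty":10.6,"tz":0,"roll":-0.7},
    {"tx":-68,"ty":10.6,"tz":0,"roll":-0.7},
    {"tx":-68,"ty":10.6,"tz":0,"roll":-0.7}
  ]
}}

```text
t: 24.93
eef_pos: [674.1, -76.1, 169.5]
tcp_rot: [3.141, -0.001, 3.097]
ft_force: [0.8, 0.5, -2.4]
opening: 0.342
grip_force: 30.0
```

```bash
python3 - <<'E'
from h import *
place(-78,3.104);s=env.state(); print(s["eef_pos"],s["tcp_rot"])
E
```

```text
goal (676.376, -78, 170, 3.104) -> tx -2.4 ty -1.8 tz -0.5 roll -0.007
goal (676.376, -78, 98.7, 3.104) -> tx -2.4 ty -1.8 tz 70.8 roll -0.007
[674.09168754 -76.10123591 169.54462713] [ 3.14133891e+00 -6.58072610e-04  3.09665127e+00]
```

Emit:
{"name": "step_arm", "arguments": {
  "moves": [
    {"tx":-2,"ty":-1.5,"tz":25,"roll":0},
    {"tx":-2,"ty":-1.5,"tz":48,"roll":0},
    {"tx":-2,"ty":-1.5,"tz":58,"roll":0},
    {"tx":-2,"ty":-1.5,"tz":63,"roll":0},
    {"tx":-2,"ty":-1.5,"tz":65,"roll":0},
    {"tx":-2,"ty":-1.5,"tz":66,"roll":0},
    {"tx":-2,"ty":-1.5,"tz":67,"roll":0},
    {"tx":-2,"ty":-1.5,"tz":67.5,"roll":0},
    {"tx":-2,"ty":-1.5,"tz":68,"roll":0},
    {"tx":-2,"ty":-1.5,"tz":68,"roll":0}
  ]
}}

```text
t: 25.77
eef_pos: [676.5, -77.9, 102.3]
tcp_rot: [-3.142, 0.001, 3.1]
ft_force: [-0.0, -0.7, -1.5]
opening: 0.343
grip_force: 30.0
```

Emit:
{"name": "step_arm", "arguments": {
  "moves": [
    {"tx":0,"ty":0,"tz":0.8,"roll":0},
    {"tx":0,"ty":0,"tz":0.8,"roll":0},
    {"tx":0,"ty":0,"tz":0.8,"roll":0}
  ]
}}

```text
t: 26.02
eef_pos: [676.5, -77.9, 101.3]
tcp_rot: [3.142, 0.0, 3.1]
ft_force: [0.7, 0.4, 0.0]
opening: 0.342
grip_force: 30.0
```

Contact. Release, rise, check, and plan for D at (443,-44).

Emit:
{"name": "step_arm", "arguments": {
  "moves": [
    {"tx":0,"ty":0,"tz":0.2,"roll":0},
    {"tx":0,"ty":0,"tz":0.2,"roll":0},
    {"tx":0,"ty":0,"tz":0.2,"roll":0},
    {"tx":0,"ty":0,"tz":0.2,"roll":0},
    {"tx":0,"ty":0,"tz":0.2,"roll":0},
    {"tx":0,"ty":0,"tz":0.2,"roll":0}
  ],
  "grip": 55
}}

```text
t: 26.52
eef_pos: [676.4, -77.9, 100.8]
tcp_rot: [3.142, 0.0, 3.1]
ft_force: [0.0, -0.3, -0.0]
opening: 0.575
grip_force: 0.0
```

Emit:
{"name": "step_arm", "arguments": {
  "moves": [
    {"tx":0,"ty":0,"tz":-20,"roll":0},
    {"tx":0,"ty":0,"tz":-50,"roll":0},
    {"tx":0,"ty":0,"tz":-85,"roll":0},
    {"tx":0,"ty":0,"tz":-120,"roll":0},
    {"tx":0,"ty":0,"tz":-160,"roll":0},
    {"tx":0,"ty":0,"tz":-190,"roll":0},
    {"tx":0,"ty":0,"tz":-190,"roll":0},
    {"tx":0,"ty":0,"tz":-190,"roll":0}
  ]
}}

```text
t: 27.18
eef_pos: [676.7, -77.9, 292.5]
tcp_rot: [-3.141, 0.003, 3.1]
ft_force: [0.2, -0.2, -0.4]
opening: 0.58
grip_force: 0.0
```

```bash
python3 - <<'E'
from h import *
cap((677,-78),z0=60); plan((443,-44,230,2.2))
E
```

```text
cap xy 677.0 -76.9 r(mm) 16.1 strip n 507 yaw 0.021
goal (443, -44, 230, 2.2) -> tx 234.3 ty 24.1 tz 60.6 roll 0.900
```

Emit:
{"name": "step_arm", "arguments": {
  "moves": [
    {"tx":20,"ty":2,"tz":0,"roll":0.08},
    {"tx":45,"ty":4,"tz":5,"roll":0.18},
    {"tx":72,"ty":7,"tz":10,"roll":0.28},
    {"tx":99,"ty":10,"tz":20,"roll":0.38},
    {"tx":126,"ty":13,"tz":30,"roll":0.48},
    {"tx":153,"ty":16,"tz":40,"roll":0.58},
    {"tx":180,"ty":19,"tz":50,"roll":0.68},
    {"tx":207,"ty":22,"tz":55,"roll":0.78},
    {"tx":234,"ty":24,"tz":60,"roll":0.9},
    {"tx":234,"ty":24,"tz":60,"roll":0.9},
    {"tx":234,"ty":24,"tz":60,"roll":0.9},
    {"tx":234,"ty":24,"tz":60,"roll":0.9}
  ]
}}

```text
t: 28.23
eef_pos: [444.1, -44.3, 230.4]
tcp_rot: [-3.141, -0.0, 2.202]
ft_force: [0.3, 0.5, 0.4]
opening: 0.576
grip_force: 0.0
```

```bash
python3 - <<'E'
from h import *
pick((443,-44),2.2); print(env.state()["eef_pos"])
E
```

```text
cap xy 443.0 -41.1 r(mm) 15.6 strip n 477 yaw 0.435
goal (442.95326805114746, -41.113800048828125, 38, 2.2) -> tx 3.4 ty 0.8 tz 192.4 roll 0.001
turn needed -0.4427399185724944 final tool yaw 1.7572600814275057
[444.34432563 -44.33360109 230.43862419]
```

Emit:
{"name": "step_arm", "arguments": {
  "moves": [
    {"tx":3.4,"ty":0.8,"tz":30,"roll":0},
    {"tx":3.4,"ty":0.8,"tz":65,"roll":0},
    {"tx":3.4,"ty":0.8,"tz":100,"roll":0},
    {"tx":3.4,"ty":0.8,"tz":135,"roll":0},
    {"tx":3.4,"ty":0.8,"tz":165,"roll":0},
    {"tx":3.4,"ty":0.8,"tz":184,"roll":0},
    {"tx":3.4,"ty":0.8,"tz":190,"roll":0},
    {"tx":3.4,"ty":0.8,"tz":190,"roll":0},
    {"tx":3.4,"ty":0.8,"tz":190,"roll":0},
    {"tx":3.4,"ty":0.8,"tz":190,"roll":0}
  ]
}}

```text
t: 29.12
eef_pos: [443.1, -41.1, 41.8]
tcp_rot: [3.14, 0.001, 2.2]
ft_force: [0.4, 0.0, 1.0]
opening: 0.577
grip_force: 0.0
```

Emit:
{"name": "step_arm", "arguments": {
  "moves": [
    {"tx":0,"ty":0,"tz":0,"roll":0},
    {"tx":0,"ty":0,"tz":0,"roll":0},
    {"tx":0,"ty":0,"tz":0,"roll":0},
    {"tx":0,"ty":0,"tz":0,"roll":0},
    {"tx":0,"ty":0,"tz":0,"roll":0},
    {"tx":0,"ty":0,"tz":0,"roll":0},
    {"tx":0,"ty":0,"tz":0,"roll":0}
  ],
  "grip": 20
}}

```text
t: 29.7
eef_pos: [442.5, -40.9, 41.2]
tcp_rot: [3.141, 0.001, 2.2]
ft_force: [-0.2, 0.8, 5.8]
opening: 0.346
grip_force: 30.0
```

```bash
python3 - <<'E'
from h import *
place(-155,1.757);s=env.state(); print(s["eef_pos"])
E
```

```text
goal (675.76, -155, 170, 1.757) -> tx -229.5 ty 121.5 tz -128.8 roll 0.443
goal (675.76, -155, 98.7, 1.757) -> tx -229.5 ty 121.5 tz -57.5 roll 0.443
[442.50520423 -40.93667915  41.18338555]
```

Emit:
{"name": "step_arm", "arguments": {
  "moves": [
    {"tx":0,"ty":0,"tz":-30,"roll":0},
    {"tx":0,"ty":0,"tz":-65,"roll":0},
    {"tx":0,"ty":0,"tz":-100,"roll":0},
    {"tx":-27,"ty":14,"tz":-129,"roll":0.05},
    {"tx":-56,"ty":30,"tz":-129,"roll":0.1},
    {"tx":-85,"ty":45,"tz":-129,"roll":0.15},
    {"tx":-114,"ty":60,"tz":-129,"roll":0.21},
    {"tx":-143,"ty":76,"tz":-129,"roll":0.27},
    {"tx":-172,"ty":91,"tz":-129,"roll":0.33},
    {"tx":-201,"ty":106,"tz":-129,"roll":0.39},
    {"tx":-229.5,"ty":121.5,"tz":-129,"roll":0.443},
    {"tx":-229.5,"ty":121.5,"tz":-129,"roll":0.443}
  ]
}}

```text
t: 30.7
eef_pos: [678.8, -157.3, 168.2]
tcp_rot: [3.141, 0.0, 1.752]
ft_force: [0.6, 0.1, -1.5]
opening: 0.344
grip_force: 30.0
```

Emit:
{"name": "step_arm", "arguments": {
  "moves": [
    {"tx":0,"ty":0,"tz":0,"roll":0},
    {"tx":0,"ty":0,"tz":0,"roll":0}
  ]
}}

```text
t: 30.87
eef_pos: [674.7, -154.7, 168.9]
tcp_rot: [-3.14, -0.001, 1.757]
ft_force: [0.1, 0.4, -2.5]
opening: 0.346
grip_force: 30.0
```

```bash
python3 - <<'E'
from h import *
place(-155,1.757);s=env.state(); print(s["eef_pos"],s["tcp_rot"])
E
```

```text
goal (675.76, -155, 170, 1.757) -> tx -0.5 ty 1.0 tz -1.1 roll 0.000
goal (675.76, -155, 98.7, 1.757) -> tx -0.5 ty 1.0 tz 70.2 roll 0.000
[ 674.65242561 -154.69600981  168.93946922] [-3.13992033e+00 -1.09051566e-03  1.75732987e+00]
```

Emit:
{"name": "step_arm", "arguments": {
  "moves": [
    {"tx":0,"ty":1,"tz":25,"roll":0},
    {"tx":0,"ty":1,"tz":48,"roll":0},
    {"tx":0,"ty":1,"tz":58,"roll":0},
    {"tx":0,"ty":1,"tz":63,"roll":0},
    {"tx":0,"ty":1,"tz":65,"roll":0},
    {"tx":0,"ty":1,"tz":66,"roll":0},
    {"tx":0,"ty":1,"tz":67,"roll":0},
    {"tx":0,"ty":1,"tz":67.5,"roll":0},
    {"tx":0,"ty":1,"tz":67.5,"roll":0},
    {"tx":0,"ty":1,"tz":67.5,"roll":0}
  ]
}}

```text
t: 31.7
eef_pos: [676.6, -154.9, 102.8]
tcp_rot: [3.141, 0.0, 1.757]
ft_force: [-0.6, 0.5, -1.0]
opening: 0.341
grip_force: 30.0
```

Emit:
{"name": "step_arm", "arguments": {
  "moves": [
    {"tx":0,"ty":0,"tz":0.8,"roll":0},
    {"tx":0,"ty":0,"tz":0.8,"roll":0},
    {"tx":0,"ty":0,"tz":0.8,"roll":0}
  ]
}}

```text
t: 31.95
eef_pos: [676.4, -154.8, 101.5]
tcp_rot: [-3.142, -0.0, 1.757]
ft_force: [0.1, 0.2, -2.6]
opening: 0.343
grip_force: 30.0
```

Emit:
{"name": "step_arm", "arguments": {
  "moves": [
    {"tx":0,"ty":0,"tz":0.6,"roll":0},
    {"tx":0,"ty":0,"tz":0.6,"roll":0},
    {"tx":0,"ty":0,"tz":0.6,"roll":0}
  ]
}}

```text
t: 32.2
eef_pos: [676.6, -154.9, 101.3]
tcp_rot: [3.141, 0.0, 1.757]
ft_force: [-1.1, 0.5, 2.9]
opening: 0.341
grip_force: 30.0
```

Emit:
{"name": "step_arm", "arguments": {
  "moves": [
    {"tx":0,"ty":0,"tz":0,"roll":0},
    {"tx":0,"ty":0,"tz":0,"roll":0},
    {"tx":0,"ty":0,"tz":0,"roll":0},
    {"tx":0,"ty":0,"tz":0,"roll":0},
    {"tx":0,"ty":0,"tz":0,"roll":0},
    {"tx":0,"ty":0,"tz":0,"roll":0}
  ],
  "grip": 55
}}

```text
t: 32.7
eef_pos: [676.4, -154.8, 100.8]
tcp_rot: [-3.142, -0.0, 1.757]
ft_force: [-0.5, 0.7, 0.1]
opening: 0.572
grip_force: 0.0
```

Emit:
{"name": "step_arm", "arguments": {
  "moves": [
    {"tx":0,"ty":0,"tz":-20,"roll":0},
    {"tx":0,"ty":0,"tz":-50,"roll":0},
    {"tx":0,"ty":0,"tz":-85,"roll":0},
    {"tx":0,"ty":0,"tz":-120,"roll":0},
    {"tx":0,"ty":0,"tz":-160,"roll":0},
    {"tx":0,"ty":0,"tz":-190,"roll":0},
    {"tx":0,"ty":0,"tz":-190,"roll":0},
    {"tx":0,"ty":0,"tz":-190,"roll":0}
  ]
}}

```text
t: 33.37
eef_pos: [676.8, -154.9, 292.6]
tcp_rot: [3.139, 0.002, 1.757]
ft_force: [-0.2, -0.1, -0.2]
opening: 0.578
grip_force: 0.0
```

```bash
python3 - <<'E'
from h import *
cap((676,-155),z0=60); plan((461,-138,200,1.571))
t=optics.read_camera("top"); cv2.imwrite("pics/top1.png",cv2.convertScaleAbs(cv2.resize(t["pixels"][80:290,60:460],(800,420),interpolation=cv2.INTER_CUBIC),alpha=1.5))
E
```

```text
cap xy 676.5 -155.5 r(mm) 15.7 strip n 475 yaw 0.014
goal (461, -138, 200, 1.571) -> tx 56.3 ty -208.4 tz 90.6 roll 0.186
```

View pics/top1.png

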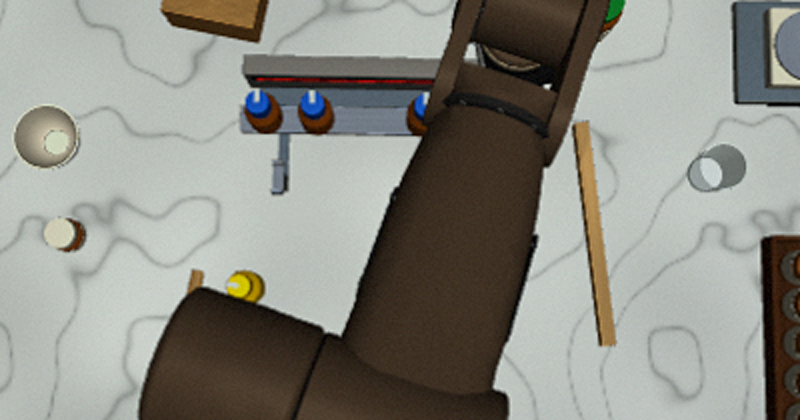

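The picture shows three bottles upright on the ledge with their strips toward the scanner. The fourth is under the arm and measured at (676.5,-155.5), yaw 0.014. The bar is still near crop (595,235). Next is the button.

Emit:
{"name": "step_arm", "arguments": {
  "moves": [
    {"tx":8,"ty":-28,"tz":0,"roll":0},
    {"tx":16,"ty":-60,"tz":10,"roll":0.02},
    {"tx":25,"ty":-92,"tz":20,"roll":0.08},
    {"tx":34,"ty":-125,"tz":40,"roll":0.12},
    {"tx":43,"ty":-158,"tz":60,"roll":0.16},
    {"tx":50,"ty":-185,"tz":80,"roll":0.186},
    {"tx":56,"ty":-208,"tz":90,"roll":0.186},
    {"tx":56,"ty":-208,"tz":90,"roll":0.186},
    {"tx":56,"ty":-208,"tz":90,"roll":0.186},
    {"tx":56,"ty":-208,"tz":90,"roll":0.186},
    {"tx":56,"ty":-208,"tz":90,"roll":0.186}
  ],
  "grip": 0
}}

```text
t: 34.38
eef_pos: [462.7, -138.5, 200.8]
tcp_rot: [3.141, -0.0, 1.571]
ft_force: [-0.6, 0.0, -0.0]
opening: 0.002
grip_force: 0.0
```

```bash
python3 - <<'E'
from h import *
d=optics.read_camera("wrist"); print(env.state()["eef_pos"])
for z in (20,30,40):
    o=capmeas(d,(461,-138),z,"pics/btn.png" if z==30 else None)
cv2.imwrite("pics/btn2.png",np.hstack([cv2.imread("pics/btn.png")[:384,:300], d["pixels"]])[:, :800])
E
```

```text
[ 462.60160294 -138.41406143  200.8518475 ]
```

View pics/btn.png

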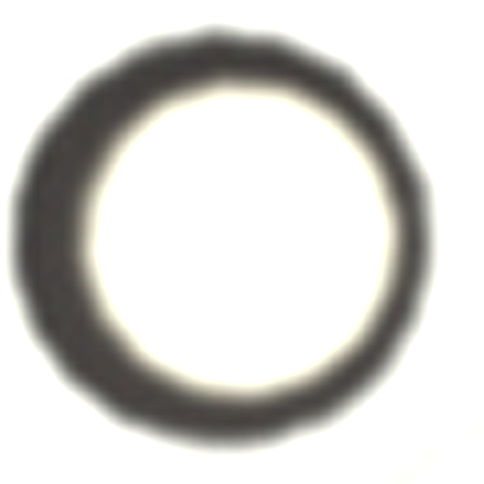

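Button cap centred at crop (243,238), so (461.4,-138.1), right under the tool. Descending with force watching.

Emit:
{"name": "step_arm", "arguments": {
  "moves": [
    {"tx":0,"ty":-1,"tz":35,"roll":0},
    {"tx":0,"ty":-1,"tz":75,"roll":0},
    {"tx":0,"ty":-1,"tz":110,"roll":0},
    {"tx":0,"ty":-1,"tz":140,"roll":0},
    {"tx":0,"ty":-1,"tz":155,"roll":0},
    {"tx":0,"ty":-1,"tz":165,"roll":0},
    {"tx":0,"ty":-1,"tz":165,"roll":0},
    {"tx":0,"ty":-1,"tz":165,"roll":0}
  ]
}}

```text
t: 35.1
eef_pos: [461.1, -138.2, 35.6]
tcp_rot: [-3.141, -0.0, 1.571]
ft_force: [0.3, -1.2, 0.1]
opening: 0.007
grip_force: 0.0
```

Emit:
{"name": "step_arm", "arguments": {
  "moves": [
    {"tx":0,"ty":0,"tz":4,"roll":0},
    {"tx":0,"ty":0,"tz":8,"roll":0},
    {"tx":0,"ty":0,"tz":12,"roll":0},
    {"tx":0,"ty":0,"tz":16,"roll":0},
    {"tx":0,"ty":0,"tz":18,"roll":0},
    {"tx":0,"ty":0,"tz":18,"roll":0}
  ]
}}

```text
t: 35.6
eef_pos: [460.5, -138.2, 17.5]
tcp_rot: [-3.141, -0.0, 1.571]
ft_force: [0.3, 1.0, -0.9]
opening: 0.004
grip_force: 0.0
```

Emit:
{"name": "step_arm", "arguments": {
  "moves": [
    {"tx":0,"ty":0,"tz":2,"roll":0},
    {"tx":0,"ty":0,"tz":4,"roll":0},
    {"tx":0,"ty":0,"tz":6,"roll":0},
    {"tx":0,"ty":0,"tz":6,"roll":0}
  ]
}}

```text
t: 35.93
eef_pos: [460.6, -138.2, 11.6]
tcp_rot: [-3.141, -0.0, 1.571]
ft_force: [-0.2, -0.7, 0.5]
opening: 0.005
grip_force: 0.0
```

Emit:
{"name": "step_arm", "arguments": {
  "moves": [
    {"tx":0,"ty":0,"tz":2,"roll":0},
    {"tx":0,"ty":0,"tz":4,"roll":0},
    {"tx":0,"ty":0,"tz":5,"roll":0},
    {"tx":0,"ty":0,"tz":5,"roll":0}
  ]
}}

```text
t: 36.27
eef_pos: [460.6, -138.2, 6.6]
tcp_rot: [-3.141, -0.0, 1.571]
ft_force: [0.1, -0.6, 0.1]
opening: 0.005
grip_force: 0.0
```

Emit:
{"name": "step_arm", "arguments": {
  "moves": [
    {"tx":0,"ty":0,"tz":2,"roll":0},
    {"tx":0,"ty":0,"tz":4,"roll":0},
    {"tx":0,"ty":0,"tz":5,"roll":0},
    {"tx":0,"ty":0,"tz":5,"roll":0}
  ]
}}

```text
t: 36.6
eef_pos: [460.6, -138.2, 1.6]
tcp_rot: [-3.141, -0.0, 1.571]
ft_force: [-0.5, 0.8, 0.4]
opening: 0.006
grip_force: 0.0
```

Emit:
{"name": "step_arm", "arguments": {
  "moves": [
    {"tx":0,"ty":0,"tz":2,"roll":0},
    {"tx":0,"ty":0,"tz":4,"roll":0},
    {"tx":0,"ty":0,"tz":4,"roll":0},
    {"tx":0,"ty":0,"tz":4,"roll":0}
  ]
}}

```text
t: 36.93
eef_pos: [460.6, -138.2, -2.2]
tcp_rot: [-3.141, -0.0, 1.571]
ft_force: [0.2, -0.2, -0.8]
opening: 0.004
grip_force: 0.0
```

Emit:
{"name": "step_arm", "arguments": {
  "moves": [
    {"tx":0,"ty":0,"tz":2,"roll":0},
    {"tx":0,"ty":0,"tz":4,"roll":0},
    {"tx":0,"ty":0,"tz":4,"roll":0},
    {"tx":0,"ty":0,"tz":4,"roll":0}
  ]
}}

```text
t: 37.27
eef_pos: [460.6, -138.2, -6.3]
tcp_rot: [-3.141, -0.0, 1.571]
ft_force: [0.3, 0.0, 0.4]
opening: 0.008
grip_force: 0.0
```

Emit:
{"name": "step_arm", "arguments": {
  "moves": [
    {"tx":0,"ty":0,"tz":2,"roll":0},
    {"tx":0,"ty":0,"tz":4,"roll":0},
    {"tx":0,"ty":0,"tz":4,"roll":0},
    {"tx":0,"ty":0,"tz":4,"roll":0}
  ]
}}

```text
t: 37.6
eef_pos: [460.8, -138.3, -10.1]
tcp_rot: [3.141, -0.0, 1.571]
ft_force: [0.8, -0.4, 2.7]
opening: 0.007
grip_force: 1.2
```

Emit:
{"name": "step_arm", "arguments": {
  "moves": [
    {"tx":0,"ty":0,"tz":2,"roll":0},
    {"tx":0,"ty":0,"tz":3,"roll":0},
    {"tx":0,"ty":0,"tz":3,"roll":0},
    {"tx":0,"ty":0,"tz":3,"roll":0}
  ]
}}

```text
t: 37.93
eef_pos: [460.8, -138.3, -13.1]
tcp_rot: [3.141, 0.0, 1.571]
ft_force: [0.5, 0.8, 3.1]
opening: 0.003
grip_force: 1.9
```

Emit:
{"name": "step_arm", "arguments": {
  "moves": [
    {"tx":0,"ty":0,"tz":2,"roll":0},
    {"tx":0,"ty":0,"tz":3,"roll":0},
    {"tx":0,"ty":0,"tz":3,"roll":0},
    {"tx":0,"ty":0,"tz":3,"roll":0}
  ]
}}

```text
t: 38.27
eef_pos: [460.9, -138.3, -15.2]
tcp_rot: [3.141, 0.0, 1.571]
ft_force: [-3.2, 1.4, 21.4]
opening: 0.007
grip_force: 10.7
```

The button bottomed out: about 7 mm of travel, then 21 N. Rise and go over the bar.

```bash
python3 - <<'E'
from h import *
plan((461,-138,200,1.571),(504,-363,230,0.113))
E
```

```text
goal (461, -138, 200, 1.571) -> tx 0.3 ty 0.1 tz -215.2 roll -0.000
goal (504, -363, 230, 0.113) -> tx -224.7 ty 43.1 tz -245.2 roll 1.458
```

Emit:
{"name": "step_arm", "arguments": {
  "moves": [
    {"tx":0,"ty":0,"tz":-20,"roll":0},
    {"tx":0,"ty":0,"tz":-55,"roll":0},
    {"tx":0,"ty":0,"tz":-95,"roll":0},
    {"tx":0,"ty":0,"tz":-135,"roll":0.1},
    {"tx":0,"ty":0,"tz":-175,"roll":0.2},
    {"tx":-22,"ty":4,"tz":-215,"roll":0.3},
    {"tx":-50,"ty":9,"tz":-245,"roll":0.41},
    {"tx":-80,"ty":15,"tz":-245,"roll":0.52},
    {"tx":-110,"ty":21,"tz":-245,"roll":0.63},
    {"tx":-140,"ty":27,"tz":-245,"roll":0.74},
    {"tx":-170,"ty":33,"tz":-245,"roll":0.85},
    {"tx":-200,"ty":38,"tz":-245,"roll":0.96}
  ],
  "grip": 50
}}

```text
t: 39.27
eef_pos: [498.6, -339.6, 228.3]
tcp_rot: [-3.141, 0.0, 0.605]
ft_force: [0.3, -0.5, 0.6]
opening: 0.522
grip_force: 0.0
```

```bash
python3 - <<'E'
from h import *
d=optics.read_camera("top"); hsv=cv2.cvtColor(d["pixels"],cv2.COLOR_BGR2HSV)
m=cv2.inRange(hsv,(8,60,60),(25,255,255))>0; m[:,:330]=0
for c,s,l in blobs(m,100):
    r=cv2.minAreaRect(np.argwhere(l)[:,::-1].astype(np.float32)); b=onplane(d,cv2.boxPoints(r),22)[:,:2]; print(c.round(1),s,b.round(0).tolist(),b.mean(0))
plan((504,-363,230,0.113)); print(env.state()["eef_pos"])
E
```

```text
[353.7 168.3] [347 141  14  57 392] [[685.0, -311.0], [688.0, -333.0], [517.0, -352.0], [514.0, -330.0]] [ 601.21660926 -331.80524827]
goal (504, -363, 230, 0.113) -> tx -6.5 ty 18.3 tz -2.2 roll 0.482
[ 499.10509942 -344.22191714  227.77119827]
```

The bar was knocked: its far end is now at (686,-322), so its centre is about (517,-341) with yaw 0.11. I'll hover there and refine with the wrist camera.

```bash
python3 - <<'E'
from h import *
plan((517,-341,230,0.111))
E
```

```text
goal (517, -341, 230, 0.111) -> tx 16.6 ty 7.4 tz -2.2 roll 0.484
```

Emit:
{"name": "step_arm", "arguments": {
  "moves": [
    {"tx":8,"ty":3,"tz":0,"roll":0.1},
    {"tx":16.6,"ty":7.4,"tz":0,"roll":0.2},
    {"tx":16.6,"ty":7.4,"tz":0,"roll":0.3},
    {"tx":16.6,"ty":7.4,"tz":0,"roll":0.4},
    {"tx":16.6,"ty":7.4,"tz":0,"roll":0.484},
    {"tx":16.6,"ty":7.4,"tz":0,"roll":0.484},
    {"tx":16.6,"ty":7.4,"tz":0,"roll":0.484},
    {"tx":16.6,"ty":7.4,"tz":0,"roll":0.484}
  ]
}}

```text
t: 39.98
eef_pos: [516.4, -334.7, 228.6]
tcp_rot: [-3.141, 0.0, 0.13]
ft_force: [-0.0, 0.6, -0.7]
opening: 0.525
grip_force: 0.0
```

```bash
python3 - <<'E'
from h import *
w=optics.read_camera("wrist"); t=optics.read_camera("top"); print(env.state()["eef_pos"],env.state()["tcp_rot"])
for n,d in (("w",w),("t",t)):
    hsv=cv2.cvtColor(d["pixels"],cv2.COLOR_BGR2HSV); m=cv2.inRange(hsv,(8,40,60),(30,255,255))>0
    for c,s,l in blobs(m,150):
        r=cv2.minAreaRect(np.argwhere(l)[:,::-1].astype(np.float32)); b=onplane(d,cv2.boxPoints(r),22)[:,:2]
        if n=="w" or c[0]>330: print(n,c.round(1),s,b.round(0).tolist())
cv2.imwrite("pics/w9.png",w["pixels"])
E
```

```text
[ 516.46620891 -334.75389281  228.75312906] [-3.14134434e+00  1.37157560e-04  1.28658117e-01]
w [80.1 17.3] [   0    0  142   43 3039] [[661.0, 19.0], [708.0, 7.0], [708.0, -167.0], [660.0, -161.0]]
w [259.9 141.4] [ 251   41   20  207 3257] [[396.0, -338.0], [684.0, -310.0], [687.0, -331.0], [398.0, -364.0]]
w [465.6 215.9] [ 429  198   83   49 1738] [[438.0, -611.0], [511.0, -599.0], [511.0, -719.0], [437.0, -736.0]]
w [467.2 237.8] [461 227  13  21 172] [[440.0, -660.0], [474.0, -659.0], [471.0, -673.0], [438.0, -675.0]]
w [165.1 261.3] [158 235  18  52 551] [[311.0, -202.0], [398.0, -200.0], [401.0, -225.0], [313.0, -228.0]]
w [346.3 261.8] [336 236  18  51 492] [[431.0, -468.0], [435.0, -493.0], [351.0, -514.0], [347.0, -488.0]]
w [427.1 290.1] [348 272 114  28 642] [[374.0, -499.0], [397.0, -675.0], [350.0, -689.0], [327.0, -509.0]]
w [433.  369.4] [421 359  26  25 263] [[207.0, -650.0], [238.0, -688.0], [210.0, -710.0], [177.0, -671.0]]
t [352.4 156.3] [346 141  12  32 236] [[685.0, -308.0], [689.0, -333.0], [591.0, -345.0], [588.0, -321.0]]
```

View pics/w9.png

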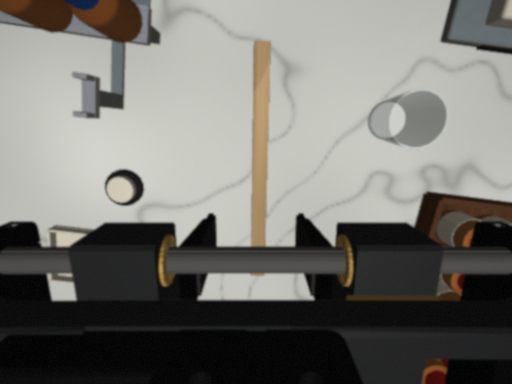

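The wrist view shows the bar from (262,41) downward behind the gripper at (258,275). Its centre line is at about (516.5,-338.5) with yaw 0.107.

```bash
python3 - <<'E'
from h import *
plan((516.5,-338.5,-12,0.107))
E
```

```text
goal (516.5, -338.5, -12, 0.107) -> tx -0.4 ty 3.7 tz 240.8 roll 0.022
```

Emit:
{"name": "step_arm", "arguments": {
  "moves": [
    {"tx":0,"ty":3.7,"tz":30,"roll":0.022},
    {"tx":0,"ty":3.7,"tz":65,"roll":0.022},
    {"tx":0,"ty":3.7,"tz":100,"roll":0.022},
    {"tx":0,"ty":3.7,"tz":135,"roll":0.022},
    {"tx":0,"ty":3.7,"tz":170,"roll":0.022},
    {"tx":0,"ty":3.7,"tz":200,"roll":0.022},
    {"tx":0,"ty":3.7,"tz":220,"roll":0.022},
    {"tx":0,"ty":3.7,"tz":235,"roll":0.022},
    {"tx":0,"ty":3.7,"tz":240,"roll":0.022},
    {"tx":0,"ty":3.7,"tz":240,"roll":0.022},
    {"tx":0,"ty":3.7,"tz":240,"roll":0.022}
  ]
}}

```text
t: 41.0
eef_pos: [517.3, -338.7, -10.5]
tcp_rot: [3.141, -0.0, 0.105]
ft_force: [-0.4, 0.0, 0.3]
opening: 0.526
grip_force: 0.0
```

Emit:
{"name": "step_arm", "arguments": {
  "moves": [
    {"tx":0,"ty":0,"tz":2,"roll":0},
    {"tx":0,"ty":0,"tz":4,"roll":0},
    {"tx":0,"ty":0,"tz":6,"roll":0},
    {"tx":0,"ty":0,"tz":6,"roll":0}
  ]
}}

```text
t: 41.33
eef_pos: [517.0, -338.5, -17.0]
tcp_rot: [3.141, -0.0, 0.105]
ft_force: [-0.2, -0.4, -0.2]
opening: 0.524
grip_force: 0.0
```

Emit:
{"name": "step_arm", "arguments": {
  "moves": [
    {"tx":0,"ty":0,"tz":1.5,"roll":0},
    {"tx":0,"ty":0,"tz":3,"roll":0},
    {"tx":0,"ty":0,"tz":4,"roll":0},
    {"tx":0,"ty":0,"tz":4,"roll":0}
  ]
}}

```text
t: 41.67
eef_pos: [516.9, -338.4, -21.4]
tcp_rot: [-3.141, 0.0, 0.105]
ft_force: [0.5, -0.0, -0.7]
opening: 0.527
grip_force: 0.0
```

Emit:
{"name": "step_arm", "arguments": {
  "moves": [
    {"tx":0,"ty":0,"tz":1.5,"roll":0},
    {"tx":0,"ty":0,"tz":3,"roll":0},
    {"tx":0,"ty":0,"tz":3,"roll":0}
  ]
}}

```text
t: 41.92
eef_pos: [516.9, -338.4, -24.4]
tcp_rot: [-3.141, 0.0, 0.105]
ft_force: [-0.1, -0.2, -0.2]
opening: 0.527
grip_force: 0.0
```

Emit:
{"name": "step_arm", "arguments": {
  "moves": [
    {"tx":0,"ty":0,"tz":0,"roll":0},
    {"tx":0,"ty":0,"tz":0,"roll":0},
    {"tx":0,"ty":0,"tz":0,"roll":0},
    {"tx":0,"ty":0,"tz":0,"roll":0},
    {"tx":0,"ty":0,"tz":0,"roll":0},
    {"tx":0,"ty":0,"tz":0,"roll":0},
    {"tx":0,"ty":0,"tz":0,"roll":0},
    {"tx":0,"ty":0,"tz":0,"roll":0}
  ],
  "grip": 10
}}

```text
t: 42.58
eef_pos: [517.1, -338.5, -24.0]
tcp_rot: [3.142, -0.0, 0.105]
ft_force: [0.0, 0.1, 0.4]
opening: 0.231
grip_force: 30.0
```

Emit:
{"name": "step_arm", "arguments": {
  "moves": [
    {"tx":0,"ty":0,"tz":-10,"roll":0},
    {"tx":0,"ty":0,"tz":-20,"roll":0},
    {"tx":0,"ty":0,"tz":-30,"roll":0},
    {"tx":0,"ty":0,"tz":-30,"roll":0},
    {"tx":0,"ty":0,"tz":-30,"roll":0},
    {"tx":0,"ty":0,"tz":-30,"roll":0}
  ]
}}

```text
t: 43.08
eef_pos: [517.0, -338.4, 6.0]
tcp_rot: [3.142, -0.0, 0.105]
ft_force: [0.6, 1.1, -1.2]
opening: 0.234
grip_force: 30.0
```

Bar held at an opening of 22 mm, with grip z -24.0, so the seat should be met at z 51.0. I'll lift high, turn and carry it.

```bash
python3 - <<'E'
from h import *
plan((587,1,180,1.563))
E
```

```text
goal (587, 1, 180, 1.563) -> tx 105.2 ty -330.2 tz -174.0 roll -1.458
```

Emit:
{"name": "step_arm", "arguments": {
  "moves": [
    {"tx":0,"ty":0,"tz":-30,"roll":0},
    {"tx":0,"ty":0,"tz":-65,"roll":0},
    {"tx":0,"ty":0,"tz":-100,"roll":0},
    {"tx":0,"ty":0,"tz":-135,"roll":0},
    {"tx":0,"ty":0,"tz":-165,"roll":-0.08},
    {"tx":0,"ty":0,"tz":-174,"roll":-0.18},
    {"tx":0,"ty":0,"tz":-174,"roll":-0.28},
    {"tx":0,"ty":0,"tz":-174,"roll":-0.38},
    {"tx":0,"ty":0,"tz":-174,"roll":-0.48},
    {"tx":0,"ty":0,"tz":-174,"roll":-0.58},
    {"tx":0,"ty":0,"tz":-174,"roll":-0.68},
    {"tx":0,"ty":0,"tz":-174,"roll":-0.78}
  ]
}}

```text
t: 44.08
eef_pos: [516.8, -338.3, 179.3]
tcp_rot: [-3.141, -0.0, 0.89]
ft_force: [-0.8, 0.2, -0.6]
opening: 0.226
grip_force: 30.0
```

```bash
python3 - <<'E'
from h import *
plan((587,1,180,1.563)); print(env.state()["grip_force"],env.state()["eef_pos"])
E
```

```text
goal (587, 1, 180, 1.563) -> tx 307.8 ty -159.1 tz -0.7 roll -0.673
29.98482048511505 [ 516.78326482 -338.28746412  179.27382166]
```

Emit:
{"name": "step_arm", "arguments": {
  "moves": [
    {"tx":25,"ty":-13,"tz":-2,"roll":-0.06},
    {"tx":55,"ty":-28,"tz":-2,"roll":-0.13},
    {"tx":85,"ty":-44,"tz":-2,"roll":-0.2},
    {"tx":115,"ty":-59,"tz":-2,"roll":-0.27},
    {"tx":145,"ty":-75,"tz":-2,"roll":-0.34},
    {"tx":175,"ty":-90,"tz":-2,"roll":-0.41},
    {"tx":205,"ty":-106,"tz":-2,"roll":-0.48},
    {"tx":235,"ty":-121,"tz":-2,"roll":-0.55},
    {"tx":265,"ty":-137,"tz":-2,"roll":-0.62},
    {"tx":290,"ty":-150,"tz":-2,"roll":-0.673},
    {"tx":308,"ty":-159,"tz":-2,"roll":-0.673},
    {"tx":308,"ty":-159,"tz":-2,"roll":-0.673}
  ]
}}

```text
t: 45.08
eef_pos: [589.2, 4.0, 181.4]
tcp_rot: [-3.141, -0.001, 1.561]
ft_force: [-0.3, 0.0, -1.3]
opening: 0.23
grip_force: 30.0
```

Emit:
{"name": "step_arm", "arguments": {
  "moves": [
    {"tx":0,"ty":0,"tz":0,"roll":0},
    {"tx":0,"ty":0,"tz":0,"roll":0},
    {"tx":0,"ty":0,"tz":0,"roll":0}
  ]
}}

```text
t: 45.33
eef_pos: [588.8, -0.5, 181.7]
tcp_rot: [-3.141, 0.0, 1.557]
ft_force: [-0.1, -0.2, -1.1]
opening: 0.227
grip_force: 30.0
```

```bash
python3 - <<'E'
from h import *
plan((587,1,60,1.563)); print(env.state()["eef_pos"])
t=optics.read_camera("scene"); P=proj(t,[[587,130,93],[587,-130,93]]);print(P)
o=t["pixels"][150:290,190:350]; cv2.imwrite("pics/s3.png",cv2.convertScaleAbs(cv2.resize(o,None,fx=4,fy=4,interpolation=cv2.INTER_CUBIC),alpha=1.3))
E
```

```text
goal (587, 1, 60, 1.563) -> tx 1.4 ty -1.8 tz 121.7 roll -0.006
[ 5.88822854e+02 -4.63777450e-01  1.81686735e+02]
[[305.55684892 210.19025841]
 [227.67875494 210.78843855]]
```

View pics/s3.png

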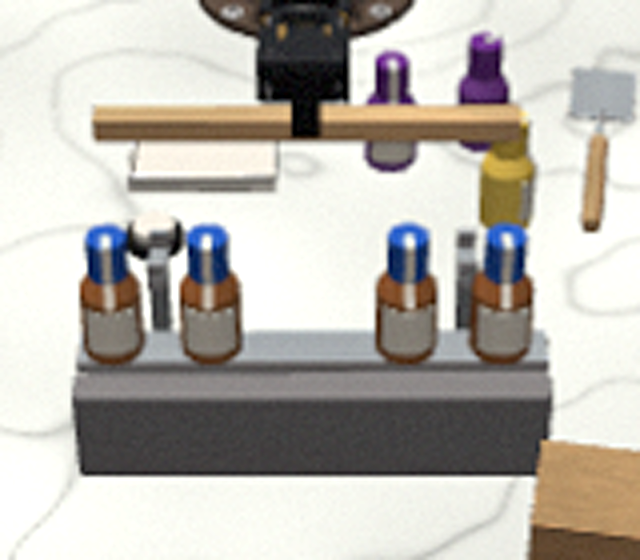

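The picture shows four bottles upright with labels toward the scanner. The bar is held level at y≈120 (93 to 527, gripped mid) above the forks at (159,240) and (465,240). I'll quickly check the fork x from the first top picture.

```bash
python3 - <<'E'
from h import *
d=optics.read_camera("top"); g=cv2.cvtColor(cv2.imread("pics/top0.png"),cv2.COLOR_BGR2GRAY).astype(int)
for u in (199,287): print(u,[g[r,u-2:u+3].mean().round() .astype(int) for r in range(150,184)])
for u in (199,287): print(onplane(d,[(u,r) for r in (159,162,175,178)],93).round(0)[:,:2].tolist())
plan((587,1,60,1.563))
E
```

```text
199 [np.int64(65), np.int64(64), np.int64(64), np.int64(64), np.int64(64), np.int64(61), np.int64(62), np.int64(60), np.int64(63), np.int64(54), np.int64(51), np.int64(45), np.int64(36), np.int64(48), np.int64(55), np.int64(54), np.int64(53), np.int64(53), np.int64(52), np.int64(53), np.int64(52), np.int64(52), np.int64(52), np.int64(52), np.int64(54), np.int64(50), np.int64(28), np.int64(59), np.int64(84), np.int64(89), np.int64(87), np.int64(88), np.int64(88), np.int64(88)]
287 [np.int64(49), np.int64(47), np.int64(48), np.int64(48), np.int64(48), np.int64(48), np.int64(50), np.int64(48), np.int64(49), np.int64(52), np.int64(52), np.int64(50), np.int64(54), np.int64(33), np.int64(40), np.int64(51), np.int64(52), np.int64(52), np.int64(52), np.int64(52), np.int64(52), np.int64(52), np.int64(51), np.int64(52), np.int64(52), np.int64(47), np.int64(49), np.int64(46), np.int64(31), np.int64(81), np.int64(95), np.int64(94), np.int64(94), np.int64(93)]
[[614.0, 130.0], [605.0, 130.0], [568.0, 129.0], [559.0, 129.0]]
[[617.0, -124.0], [608.0, -124.0], [570.0, -124.0], [562.0, -124.0]]
goal (587, 1, 60, 1.563) -> tx 1.4 ty -2.0 tz 121.8 roll -0.007
```

The fork centre works out at about x 587 with the same slope as the ledge. Lowering.

Emit:
{"name": "step_arm", "arguments": {
  "moves": [
    {"tx":1.4,"ty":-1.8,"tz":25,"roll":-0.007},
    {"tx":1.4,"ty":-1.8,"tz":55,"roll":-0.007},
    {"tx":1.4,"ty":-1.8,"tz":80,"roll":-0.007},
    {"tx":1.4,"ty":-1.8,"tz":92,"roll":-0.007},
    {"tx":1.4,"ty":-1.8,"tz":98,"roll":-0.007},
    {"tx":1.4,"ty":-1.8,"tz":100,"roll":-0.007},
    {"tx":1.4,"ty":-1.8,"tz":100,"roll":-0.007},
    {"tx":1.4,"ty":-1.8,"tz":100,"roll":-0.007},
    {"tx":1.4,"ty":-1.8,"tz":100,"roll":-0.007}
  ]
}}

```text
t: 46.18
eef_pos: [587.8, 1.8, 83.0]
tcp_rot: [3.14, 0.0, 1.565]
ft_force: [0.4, 0.2, -0.4]
opening: 0.225
grip_force: 30.0
```

Emit:
{"name": "step_arm", "arguments": {
  "moves": [
    {"tx":0,"ty":0,"tz":4,"roll":0},
    {"tx":0,"ty":0,"tz":8,"roll":0},
    {"tx":0,"ty":0,"tz":12,"roll":0},
    {"tx":0,"ty":0,"tz":16,"roll":0},
    {"tx":0,"ty":0,"tz":18,"roll":0},
    {"tx":0,"ty":0,"tz":18,"roll":0},
    {"tx":0,"ty":0,"tz":18,"roll":0}
  ]
}}

```text
t: 46.77
eef_pos: [587.2, 2.0, 63.7]
tcp_rot: [-3.141, -0.0, 1.565]
ft_force: [0.0, 0.3, -0.4]
opening: 0.228
grip_force: 30.0
```

Emit:
{"name": "step_arm", "arguments": {
  "moves": [
    {"tx":0,"ty":0,"tz":3,"roll":0},
    {"tx":0,"ty":0,"tz":6,"roll":0},
    {"tx":0,"ty":0,"tz":9,"roll":0},
    {"tx":0,"ty":0,"tz":11,"roll":0},
    {"tx":0,"ty":0,"tz":11,"roll":0},
    {"tx":0,"ty":0,"tz":11,"roll":0}
  ]
}}

```text
t: 47.27
eef_pos: [587.2, 2.0, 52.7]
tcp_rot: [-3.141, -0.0, 1.565]
ft_force: [1.5, 0.4, -0.2]
opening: 0.231
grip_force: 30.0
```

Emit:
{"name": "step_arm", "arguments": {
  "moves": [
    {"tx":0,"ty":0,"tz":1,"roll":0},
    {"tx":0,"ty":0,"tz":1,"roll":0},
    {"tx":0,"ty":0,"tz":1.4,"roll":0},
    {"tx":0,"ty":0,"tz":1.4,"roll":0}
  ]
}}

```text
t: 47.6
eef_pos: [587.3, 2.0, 51.5]
tcp_rot: [3.141, -0.0, 1.565]
ft_force: [0.1, -0.5, -1.0]
opening: 0.23
grip_force: 30.0
```

Emit:
{"name": "step_arm", "arguments": {
  "moves": [
    {"tx":0,"ty":0,"tz":0.4,"roll":0},
    {"tx":0,"ty":0,"tz":0.4,"roll":0},
    {"tx":0,"ty":0,"tz":0.4,"roll":0}
  ]
}}

```text
t: 47.85
eef_pos: [587.3, 2.0, 51.1]
tcp_rot: [3.142, -0.0, 1.565]
ft_force: [-0.8, 0.5, 0.1]
opening: 0.232
grip_force: 30.0
```

Emit:
{"name": "step_arm", "arguments": {
  "moves": [
    {"tx":0,"ty":0,"tz":0,"roll":0},
    {"tx":0,"ty":0,"tz":0,"roll":0},
    {"tx":0,"ty":0,"tz":0,"roll":0},
    {"tx":0,"ty":0,"tz":0,"roll":0},
    {"tx":0,"ty":0,"tz":0,"roll":0},
    {"tx":0,"ty":0,"tz":0,"roll":0},
    {"tx":0,"ty":0,"tz":0,"roll":0}
  ],
  "grip": 48
}}

```text
t: 48.43
eef_pos: [587.3, 2.0, 51.1]
tcp_rot: [3.142, -0.0, 1.565]
ft_force: [0.6, -0.2, -0.9]
opening: 0.503
grip_force: 0.0
```

Emit:
{"name": "step_arm", "arguments": {
  "moves": [
    {"tx":0,"ty":0,"tz":-15,"roll":0},
    {"tx":0,"ty":0,"tz":-40,"roll":0},
    {"tx":0,"ty":0,"tz":-75,"roll":0},
    {"tx":0,"ty":0,"tz":-110,"roll":0},
    {"tx":0,"ty":0,"tz":-150,"roll":0},
    {"tx":0,"ty":-20,"tz":-190,"roll":0},
    {"tx":0,"ty":-50,"tz":-220,"roll":0},
    {"tx":0,"ty":-80,"tz":-240,"roll":0},
    {"tx":0,"ty":-80,"tz":-240,"roll":0},
    {"tx":0,"ty":-80,"tz":-240,"roll":0}
  ]
}}

```text
t: 49.27
eef_pos: [506.7, 2.5, 292.9]
tcp_rot: [3.138, 0.0, 1.565]
ft_force: [0.0, 0.0, -1.6]
opening: 0.509
grip_force: 0.0
```

```bash
python3 - <<'E'
from h import *
s=env.state(); print(s["eef_pos"],s["opening"])
t=optics.read_camera("scene"); w=optics.read_camera("wrist")
for n,d in (("scene",t),("wrist",w)):
    hsv=cv2.cvtColor(d["pixels"],cv2.COLOR_BGR2HSV); m=cv2.inRange(hsv,(8,40,60),(30,255,255))>0
    for c,q,l in blobs(m,150):
        r=cv2.minAreaRect(np.argwhere(l)[:,::-1].astype(np.float32)); b=onplane(d,cv2.boxPoints(r),97)[:,:2]
        if abs(b[:,0].mean()-587)<60: print(n,c.round(0),q[4],b.round(0).tolist(),b.mean(0).round(1))
o=cv2.resize(t["pixels"][150:290,190:350],(440,385),interpolation=cv2.INTER_CUBIC)
cv2.imwrite("pics/s4.png",np.hstack([cv2.convertScaleAbs(o,alpha=1.3),cv2.resize(w["pixels"],(360,385))]))
E
```

```text
[506.74536868   2.52078068 292.94314821] 0.5088404607510731
wrist [313. 128.] 3337 [[569.0, -83.0], [573.0, 174.0], [598.0, 172.0], [597.0, -85.0]] [584.3  44.6]
wrist [342. 261.] 554 [[619.0, -93.0], [645.0, -92.0], [654.0, -177.0], [627.0, -178.0]] [ 636.2 -134.9]
```

View pics/s4.png

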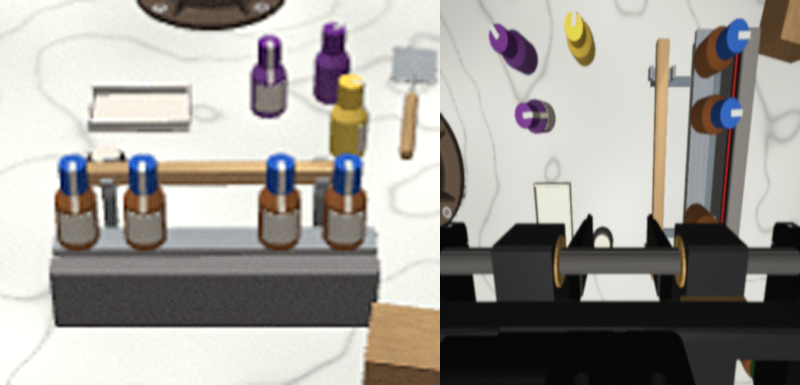

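The bar lies across both forks: its left end is at y≈173, so it is centred within about 3 mm. All four bottles stand with labels toward the scanner, and the gripper is clear. Handing in.

Emit:
{"name": "step_arm", "arguments": {
  "moves": [
    {"tx":0,"ty":0,"tz":0,"roll":0},
    {"tx":0,"ty":0,"tz":0,"roll":0},
    {"tx":0,"ty":0,"tz":0,"roll":0},
    {"tx":0,"ty":0,"tz":0,"roll":0}
  ]
}}

```text
t: 49.7
eef_pos: [507.5, 2.5, 290.4]
tcp_rot: [-3.14, -0.0, 1.565]
ft_force: [-0.3, 0.5, -0.7]
opening: 0.508
grip_force: 0.0
```

```bash
python3 -c "
from cell import env
print(env.job_done())"
```

```text
the job is handed in; nothing more can be done
None
```

The job is handed in at about 50 s, verdict not shown: all four amber bottles stand on the ledge with labels to the scanner, the button was pressed fully in and released, and the guard bar rests in both forks.

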